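Set the houseleeks up for misting

TASK

Get the potted plants misted: cup the domed covers into one another in the saucer, mouth up just as they lie now, and stand every pot upright on the mist unit's raised slat, with its whole base on it. Only when all that is done, slide the child lock fully aside, press the start button right down, then slide the lock fully back over the button. Do not tip a plant over, and leave the other tools where they lie.

Things in the scene. Friction and masses are not known exactly. Their poses are not given: they have to be found in the camera images.
- slat (a point): Centre of the top face of the mist unit's raised slat: a level aluminium board 300 mm long and 70 mm wide, its top 85 mm above the bench. This point's y axis runs along the slat, x across it (away from the robot), z up. It stands on two legs in a black reservoir tray 45 mm high, whose front wall is 10 mm nearer the robot than the slat's front edge.
- unit: The mist unit, fixed; origin on the bench, 70 mm in +y and 20 mm in +x from beneath the slat's centre; axes as the slat's. A spray bar (top at 94 mm, nozzles to 108 mm) runs 65 mm behind the slat's centre line. At the slat's +y end stands the grey pump box, 120 x 140 mm and 100 mm high, 10 mm beyond the slat; the start button and its child lock are on its top.
- lock_ridge (a point): Centre of the top of the thumb ridge on the child lock, a black shutter plate 48 x 40 mm that covers the start button and slides on rails along the slat's y direction, with about 1.5 N; it stays where left. The ridge is 10 mm thick (along the sliding direction), 32 mm long across it and 16 mm high above the plate; its top is 132 mm above the bench. Axes as the slat's.
- lock (a joint): Position of the child lock (m): 0 = shut, over the button; 0.060 = slid fully aside, in the slat's +y direction (away from the slat).
- start_top (a point): Centre of the top face of the white round start button, 28 mm across, straight beneath the shut child lock, in a 44 mm black surround that stands 4 mm above the pump box. Unpressed, its top is 110 mm above the bench (6 mm below the top of the shutter plate). It moves straight down and springs back.
- start (a joint): Travel of the start button (m): 0 = up, 0.006 = right down, which takes 6 N.
- saucer_in (a point): Centre of the inner floor of the round terracotta drip saucer fixed on the bench: 166 mm across the rim, 9 mm high, floor about 150 mm across and 5 mm above the bench.
- cover1_mid (a point): Clear domed plant cover lying mouth up on its grey vent cap; this point: on its axis half-way up, 40 mm above its underside; z up. Height 80 mm, cap 64 mm across, 20 mm high. Upright rolled rim to pinch it by: 134 mm across, 8 mm thick, top 14 mm. About 90 g. Cupped in another cover it stands 24 mm higher than that one, its cap on the other's floor, with 3 mm play. May be absent (None).
- cover2_mid (a point): A cover just like cover1; this point as there. May be absent (None).
- cover3_mid (a point): A cover just like cover1; this point as there. May be absent (None).
- pot1_mid (a point): Round terracotta-coloured plastic pot with a small houseleek; this point: on its axis half-way up, 29 mm above its underside; z up. Height 58 mm; upright rim band 60 mm across, 15 mm high; the body tapers to 42 mm across at the base. The leaves rise about 20 mm above the rim, within 24 mm of the axis, and do not hinder fingers. About 130 g. May be absent (None).
- pot2_mid (a point): A pot just like pot1; this point as there. May be absent (None).
- pot3_mid (a point): A pot just like pot1; this point as there. May be absent (None).
- fork: Bystander: hand fork with a wooden handle, about 320 mm long, lying flat; origin under its middle, x towards the tines.
- scoop: Bystander: stainless steel soil scoop, about 290 mm long, lying flat; origin under its middle, x towards the mouth.
- sprayer: Bystander: green plastic hand sprayer, 90 mm across and 190 mm high, standing; origin under its centre.
- clamp: Bystander: spring clip clamp, 110 mm long, lying flat; origin under its middle.
Not all that is in view belongs to the job. What is shaped like the part that bears cover2_mid but purple or red is not meant.

How it is judged:
On the way, in this order (a step that is already met when the one before it is completed fails the run):
1. with the lock still shut, every cover is cupped in one stack in the saucer and every pot stands on the slat (x of pot1_mid in the frame of slat between -0.015 and 0.015 m and y of pot1_mid in the frame of slat between -0.13 and 0.13 m and z of pot1_mid in the frame of slat between 0.021 and 0.037 m and angle between each of pot1_mid, pot2_mid, pot3_mid, cover1_mid, cover2_mid, cover3_mid's own z axis and vertical below 0.12 rad and x of pot2_mid in the frame of slat between -0.015 and 0.015 m and y of pot2_mid in the frame of slat between -0.13 and 0.13 m and z of pot2_mid in the frame of slat between 0.021 and 0.037 m and x of pot3_mid in the frame of slat between -0.015 and 0.015 m and y of pot3_mid in the frame of slat between -0.13 and 0.13 m and z of pot3_mid in the frame of slat between 0.021 and 0.037 m and horizontal distance between each of cover1_mid, cover2_mid, cover3_mid and saucer_in below 0.05 m and z of each of cover1_mid, cover2_mid, cover3_mid in the frame of saucer_in below 0.096 m and horizontal distance between cover1_mid and cover2_mid below 0.012 m and horizontal distance between each of cover1_mid, cover2_mid and cover3_mid below 0.012 m and linear speed of each of cover1, cover2, cover3, pot1, pot2, pot3 below 0.03 m/s and value of joint lock below 0.008 m), for 0.2 s.
2. the child lock is slid fully aside (value of joint lock above 0.053 m), for 0.1 s.
3. the start button is pressed right down while the pots stand on the slat (x of pot1_mid in the frame of slat between -0.015 and 0.015 m and y of pot1_mid in the frame of slat between -0.13 and 0.13 m and z of pot1_mid in the frame of slat between 0.021 and 0.037 m and angle between each of pot1_mid, pot2_mid, pot3_mid's own z axis and vertical below 0.12 rad and x of pot2_mid in the frame of slat between -0.015 and 0.015 m and y of pot2_mid in the frame of slat between -0.13 and 0.13 m and z of pot2_mid in the frame of slat between 0.021 and 0.037 m and x of pot3_mid in the frame of slat between -0.015 and 0.015 m and y of pot3_mid in the frame of slat between -0.13 and 0.13 m and z of pot3_mid in the frame of slat between 0.021 and 0.037 m and value of joint start above 0.0042 m and value of joint lock above 0.045 m), for 0.05 s.
At the end, for the whole second after the job is handed in: Covers: one cupped stack, mouth up in the saucer (axes within 12 mm, within 50 mm of its centre, tilt under 0.12 rad). Pots: upright on the slat (within 15 mm of its centre line, 20 mm or more from its ends). Lock within 8 mm of shut, button up, all at rest (all of step 1 and value of joint start below 0.002 m); the robot touches nothing.
It fails at once if a bystander tool is shifted by more than 30 mm (distance of any of fork, scoop, sprayer, clamp from where it was at the start of the episode above 0.03 m).
It fails at once if a plant is tipped over (more than 0.8 rad) (angle between any of pot1_mid, pot2_mid, pot3_mid's own z axis and vertical above 0.8 rad).
Of cover1, cover2, cover3 only 2 to 3 are there at a start; the rules pass over those that are not, and their reading is None.
Of pot1, pot2, pot3 only 2 to 3 are there at a start; the rules pass over those that are not, and their reading is None.
At some moment in a run one of cover1, cover2, cover3 may be knocked a few centimetres aside while the robot is not near it.
It also fails if it takes over 210 s, if anything falls off the work surface, if the arm or the gripper's body presses on something with over 40 N, if the wrist force passes 120 N, or if a joint passes its speed limit or range.

ROBOT

A 6-joint arm with a two-finger parallel gripper is mounted at the origin on the work surface. World frame = base frame: x ahead of the robot, y to its left, z up, the work surface at z = 0. Lengths are in m, angles in rad, forces in N, time in s.
With the tool pointing down it reaches from about 0.225 to 0.725 m from the base axis. Payload 3.1 kg.
Tool frame: the origin (TCP) lies midway between the tips of the shut fingers; the grasp point (between the pads) lies 19 mm behind it; z points along the fingers, y is the direction in which the jaws open and shut (so a half turn about z gives the same grasp; the last joint's range is limited). The gripper opens to 85 mm and grips with 20 to 120 N. Pads are 22 mm wide; open, the fingers measure 114 mm over their backs; the gripper's body (76 mm by 85 mm) begins 54 mm behind the grasp point. The pads swing forward as they close: fully open they stand 13 mm farther back than shut.
Start: joints at [-1.317, 0.048, 0.099, 1.622, 0, 1.443], TCP at [0.196, -0.487, 0.204] pointing down, gripper open.
Joint ranges: [-2.91, 2.91], [-0.99, 1.94], [-1.21, 1.42], [-2.12, 2.29], [-1.49, 1.47], [-3.14, 3.14]. Speed limits (rad/s): [2.79, 2.79, 3.14, 3.14, 3.14, 3.14].

INTERFACE

Orientations are given as a unit quaternion [w, x, y, z].
In Python, from cell import env, cams gives the robot as it stands. The module is installed in compiled form; this text tells all that it offers.
- The arm moves only by the tool step_arm, never from a script. Its argument "increments" is a list of rows, each a list of 7 numbers: the shift along the world's x, y, z in m, then the turn, a rotation vector about the world's x, y, z in degrees, then the gripper command: -1 is shut, 1 is fully open, values between are in proportion. A call has 1 to 12 rows; each row is the pose to reach, as a shift and turn from the pose measured when the call began; what a row does not reach only later rows make up. A row lasts 1/8 s, in which the tool goes at most 62.5 mm and 10.7 degrees, less where a joint would pass 70% of its speed; a pose out of reach is approached as far as the arm can. A call with a gripper value outside its range is refused whole. The fingers move at their own pace and stop on an object; "newtons" is the grip in N (left out, the last holds). Time passes only in rows, so rows that repeat a pose let the fingers close. It gives the time, the measured TCP pose, the force and the opening at its end, in the units of the state.
- env.read_state(): the state, without advancing time (a new reading comes with each control period).
- cams.camera(name): name is "scene" or "top" or "wrist"; returns a dict with "frame" (420x560x3 uint8, red, green, blue), "camera_matrix" (3x3 intrinsics, pixels), "k1" (the pictures are not rectified: a ray, as slopes to the right and down, at radius r is drawn at 1 + k1 r^2 times it, then the intrinsics apply), "rvec" (rotation vector, rad) and "tvec" (3), from world to camera coordinates, as OpenCV has them. Camera axes: x right, y down, z forward; pixel columns grow to the right and rows downward; lengths in m; the calibration is good to about 2 mm. A picture is of the moment at which its call begins. There is no depth.
- env.sign_off(): hands the job in, once; it reports no verdict.
The state is a dict: "clock": time; "q": joint angles; "joint_velocities": joint speeds; "tau": joint torques, N m; "ee_pos": TCP position; "orientation": TCP orientation; "wrist_force": force on the tool from outside, world axes, zero at the start; "wrist_torque": the same for the moment, N m; "opening": finger opening in m.
Only numpy, scipy, OpenCV 4.12 (cv2) and the standard library are available. Lean on these libraries where they do the work, as an engineer would, in place of code of your own. Each camera call takes 0.05 s, during which the arm holds its last target. There are 200 camera calls.

## Working session

There is one attempt and no reset: what is moved stays moved. The work goes in short steps, Python scripts to look and compute and a tool call to move; the robot and the scene stay as the last step left them, time stands still between calls to the robot, and variables do not carry over. Pictures are saved under pics/ and viewed, about 12 in all and at most 16, crops included, and the job is handed in when it is done.

Besides the shell and the picture viewer there is one more tool, called after "Call:" as name(argument=value, ...), one argument or row to a line, values as JSON. step_arm: Moves the arm, as the interface text tells. Its arguments: {"type":"object","properties":{"increments":{"type":"array"},"newtons":{"type":"number"}},"required":["increments"]}

```bash
mkdir -p pics; cat > h.py <<'E'
import cv2, numpy as np
from cell import env, cams
def get(name, save=None):
    c=cams.camera(name)
    if save: cv2.imwrite('pics/'+save, cv2.cvtColor(c['frame'],cv2.COLOR_RGB2BGR))
    return c
def ray(c,u,v):
    K=np.array(c['camera_matrix'],float)
    p=cv2.undistortPoints(np.array([[[u,v]]],float),K,np.array([c['k1'],0,0,0.]))[0,0]
    R=cv2.Rodrigues(np.array(c['rvec'],float))[0]; t=np.array(c['tvec'],float).ravel()
    return -R.T@t, R.T@np.array([p[0],p[1],1])
def onz(c,u,v,z):
    o,d=ray(c,u,v); return o+d*(z-o[2])/d[2]
def proj(c,P):
    return cv2.projectPoints(np.array(P,float).reshape(-1,1,3),np.array(c['rvec'],float),np.array(c['tvec'],float),np.array(c['camera_matrix'],float),np.array([c['k1'],0,0,0.]))[0].reshape(-1,2)
E
python3 - <<'E'
from h import *
a=get('top','top0.png'); b=get('scene','scene0.png'); 
for c in(a,b): print(ray(c,280,210), c['k1'],c['camera_matrix'][0])
s=env.read_state(); print(s)
E
```

```text
(array([ 0.36816536, -0.09354871,  1.88937108]), array([ 0.10881565, -0.01332126, -0.99403579])) -0.0849468614894874 [462.8034464    0.         275.43792605]
(array([ 0.91969219, -0.76794978,  1.36155417]), array([-0.24434518,  0.45226828, -0.85779699])) 0.01158949975351584 [456.53208966   0.         283.72284323]
{'clock': 0.1, 'q': array([-1.31679711e+00,  4.86718026e-02,  9.77460269e-02,  1.62201426e+00,
        1.51121233e-05,  1.44302245e+00]), 'joint_velocities': array([-0.00102933, -0.00263317,  0.00492754, -0.00122344, -0.00012113,
       -0.00191406]), 'tau': array([ 2.15526845e-03, -3.39850008e+01,  3.20936286e+01,  1.57484034e-02,
       -1.66790201e-04, -1.57043274e-06]), 'ee_pos': array([ 0.19544685, -0.48659795,  0.20283258]), 'orientation': array([-1.07019581e-03,  9.81835854e-01,  1.89729299e-01, -6.00616064e-05]), 'wrist_force': array([-1.22383675,  0.02857829, -0.13473004]), 'wrist_torque': array([0.02038921, 0.02100209, 0.00770831]), 'opening': 0.0857871622972195}
```

View pics/top0.png

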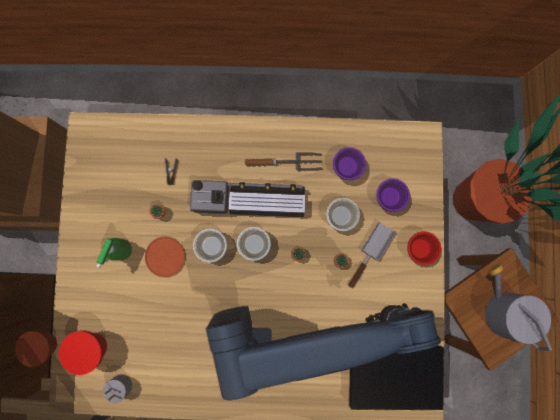

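View pics/scene0.png

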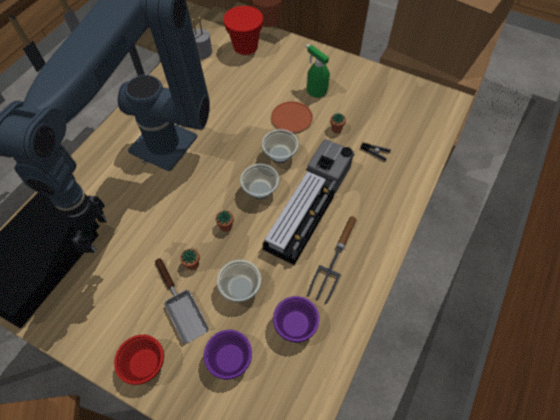

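Top view: the clear covers are at (210,246), (254,244) and (343,215). The pots are at (157,211), (299,254) and (342,261). The saucer is at (165,257), the unit's slat at (267,201), and its box at (209,196). The purple bowls (350,164), (393,195) and the red one (424,248) are decoys. I'll measure next and check in an enlarged crop.

```bash
cat > meas.py <<'E'
from h import *
c=get('top'); f=c['frame']; cv2.imwrite('pics/crop1.png',cv2.resize(cv2.cvtColor(f[140:300,130:380],cv2.COLOR_RGB2BGR),None,fx=3.2,fy=3.2,interpolation=cv2.INTER_CUBIC))
hsv=cv2.cvtColor(f,cv2.COLOR_RGB2HSV)
H,S,V=[hsv[...,i].astype(int) for i in range(3)]
def blobs(m,lo,hi,z,name):
    m=cv2.morphologyEx(m.astype(np.uint8),cv2.MORPH_CLOSE,np.ones((3,3)))
    for k in cv2.findContours(m,cv2.RETR_EXTERNAL,cv2.CHAIN_APPROX_NONE)[0]:
        h=cv2.convexHull(k); A=cv2.contourArea(h)
        if lo<A<hi and len(h)>5:
            (u,v),r=cv2.minEnclosingCircle(h); M=cv2.moments(h); u2,v2=M['m10']/M['m00'],M['m01']/M['m00']
            if 100<v<290: print(name,np.round([u,v,r,u2,v2,A],1),onz(c,u2,v2,z).round(3), 'diam',round(2*np.linalg.norm((onz(c,u2+np.sqrt(A/np.pi),v2,z)-onz(c,u2,v2,z))[:2]),3))
blobs((S<70)&(V>90),300,4000,.08,'cover')
blobs((H>40)&(H<90)&(S>40),15,600,.066,'leaves')
blobs((H<11)&(S>130)&(V>60),30,3000,.009,'terra')
blobs((S<45)&(V>150),300,4000,.085,'slat')
E
python3 meas.py
```

```text
cover [  27.5  254.5   33.7   27.6  255.5 1892. ] [0.356 0.881 0.08 ] diam 0.204
cover [209.7 245.1  17.4 209.6 245.2 909.5] [0.42  0.153 0.08 ] diam 0.133
cover [253.2 243.4  17.4 253.4 243.4 902.5] [ 0.432 -0.018  0.08 ] diam 0.132
cover [375.5 243.5  22.6 377.1 242.8 796.5] [ 0.448 -0.502  0.08 ] diam 0.127
cover [342.6 214.1  17.2 342.6 214.2 884.5] [ 0.557 -0.365  0.08 ] diam 0.133
cover [ 266.6  202.    39.   266.6  201.9 1346.5] [ 0.597 -0.064  0.08 ] diam 0.163
cover [ 214.   195.5   27.1  211.2  194.8 1122. ] [0.619 0.155 0.08 ] diam 0.15
leaves [341.5 260.2   5.3 341.5 260.4  71. ] [ 0.376 -0.365  0.066] diam 0.038
leaves [298.3 253.3   5.4 298.2 253.4  76.5] [ 0.398 -0.194  0.066] diam 0.039
leaves [156.3 210.5   5.1 156.3 210.6  66. ] [0.551 0.374 0.066] diam 0.037
leaves [512.5 138.5  21.2 512.  141.2 356.5] [ 0.882 -1.074  0.066] diam 0.094
terra [356.  275.   11.7 356.4 275.4  69. ] [ 0.317 -0.435  0.009] diam 0.038
terra [ 164.5  256.3   20.2  164.5  256.5 1229. ] [0.371 0.345 0.009] diam 0.162
terra [424.  248.   17.5 424.  247.9 908.5] [ 0.434 -0.713  0.009] diam 0.143
terra [157.  211.    7.3 159.2 210.8 100.5] [0.556 0.376 0.009] diam 0.047
slat [209.4 245.1  16.9 209.2 245.1 846. ] [0.42  0.154 0.085] diam 0.128
slat [253.  243.3  16.8 253.  243.3 849. ] [ 0.432 -0.016  0.085] diam 0.128
slat [342.5 214.1  16.7 342.4 214.  824. ] [ 0.557 -0.363  0.085] diam 0.128
slat [ 266.8  202.3   38.2  266.4  201.8 1250.5] [ 0.597 -0.064  0.085] diam 0.157
```

View pics/crop1.png

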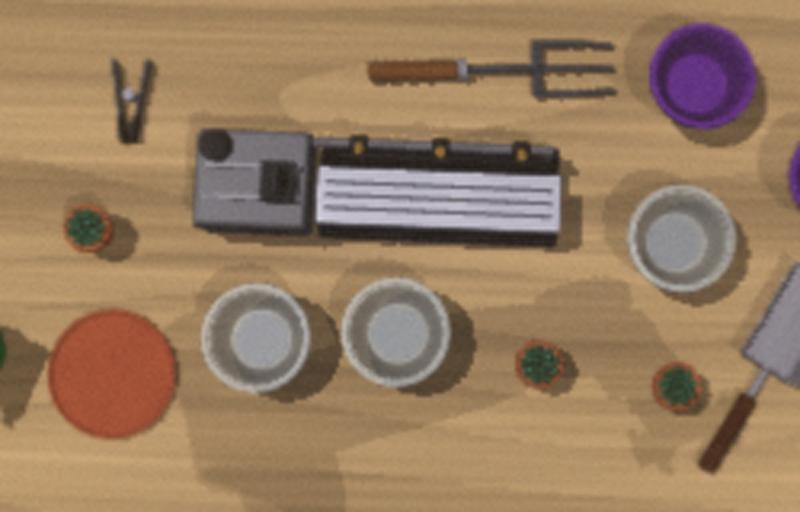

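The crop confirms three clear covers, three pots, and the saucer at (113,373). The slat runs from (319,194) to (560,203), and the lock ridge is at about (278,182) on the box. Next I'll find the slat's yaw and the ridge point from the pixels.

```bash
python3 - <<'E'
from h import *
c=get('top'); f=c['frame']; hsv=cv2.cvtColor(f,cv2.COLOR_RGB2HSV)
m=((hsv[...,1]<45)&(hsv[...,2]>150)).astype(np.uint8); m[:,:226]=0;m[:,308:]=0;m[:185]=0;m[222:]=0
m=cv2.morphologyEx(m,cv2.MORPH_CLOSE,np.ones((5,5)))
k=max(cv2.findContours(m,0,1)[0],key=cv2.contourArea); bx=cv2.boxPoints(cv2.minAreaRect(k))
P=[onz(c,u,v,.085) for u,v in bx]; print(np.round(P,3)); print('ctr',np.mean(P,0).round(4),[round(float(np.linalg.norm(P[i]-P[i-1])),3) for i in range(4)])
e=[P[i]-P[i-1] for i in range(4)]; e=max(e,key=np.linalg.norm); e=e*np.sign(e[1]); yaw=np.arctan2(-e[0],e[1]); print('yaw deg',np.degrees(yaw))
ctr=np.mean(P,0); R=np.array([[np.cos(yaw),-np.sin(yaw)],[np.sin(yaw),np.cos(yaw)]])
# crop pixel of ridge -> image
u,v=130+280/3.2,140+182/3.2; r=onz(c,u,v,.12); print('plate',r.round(3),'in slat',R.T@(r-ctr)[:2])
E
```

```text
[[ 0.565  0.084  0.085]
 [ 0.632  0.084  0.085]
 [ 0.628 -0.213  0.085]
 [ 0.561 -0.212  0.085]]
ctr [ 0.5964 -0.0642  0.085 ] [0.296, 0.067, 0.298, 0.067]
yaw deg -0.7856120874484573
plate [0.606 0.125 0.12 ] in slat [0.00701483 0.18954164]
```

Call:
step_arm(
  increments=[
    [0.03, 0.02, 0.02, 0, 0, 10, 0.9],
    [0.06, 0.04, 0.02, 0, 0, 20, 0.9],
    [0.09, 0.06, 0.02, 0, 0, 30, 0.9],
    [0.12, 0.08, 0.02, 0, 0, 40, 0.9],
    [0.15, 0.1, 0.0, 0, 0, 50, 0.9],
    [0.18, 0.12, -0.02, 0, 0, 60, 0.9],
    [0.18, 0.122, -0.04, 0, 0, 68, 0.9],
    [0.18, 0.122, -0.04, 0, 0, 68, 0.9],
  ],
  newtons=30,
)

```text
clock: 1.2
ee_pos: [0.3748, -0.3631, 0.1609]
orientation: [-0.003, 0.708, 0.706, -0.0]
wrist_force: [-0.3, -0.6, 0.0]
opening: 0.0812
```

Call:
step_arm(
  increments=[
    [0.001, -0.002, -0.05, 0, 0, 0, 0.9],
    [0.001, -0.002, -0.1, 0, 0, 0, 0.9],
    [0.001, -0.002, -0.134, 0, 0, 0, 0.9],
    [0.001, -0.002, -0.134, 0, 0, 0, 0.9],
    [0.001, -0.002, -0.134, 0, 0, 0, -0.2],
    [0.001, -0.002, -0.134, 0, 0, 0, -0.2],
    [0.001, -0.002, -0.134, 0, 0, 0, -0.2],
    [0.001, -0.002, -0.134, 0, 0, 0, -0.2],
  ],
  newtons=30,
)

```text
clock: 2.2
ee_pos: [0.3779, -0.3671, 0.0298]
orientation: [0.0, 0.708, 0.706, -0.0]
wrist_force: [2.1, -0.8, 7.2]
opening: 0.0345
```

```bash
python3 - <<'E'
from h import *
a=get('wrist')['frame'];b=get('scene')['frame']
s=env.read_state();print(s['opening'],s['wrist_force'],s['ee_pos'])
b=cv2.resize(b[200:300,130:260],(520,400),interpolation=cv2.INTER_CUBIC)
a=cv2.resize(a,(280,210)); o=np.zeros((400,800,3),np.uint8);o[:,:520]=b;o[:210,520:]=a
cv2.imwrite('pics/g1.png',o[...,::-1])
E
```

```text
0.0342606004836757 [ 2.08273064 -0.53011642  6.18388548] [ 0.37791778 -0.36712917  0.02981192]
```

View pics/g1.png

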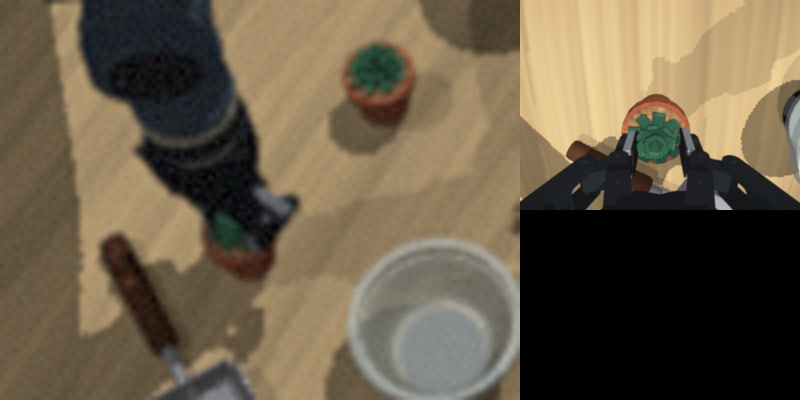

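The grip is wrong: the wrist view shows the pads across a chord of the rim, with the pot's centre off to one side. I'll open and re-measure the pot from the wrist camera.

```bash
python3 - <<'E'
from h import *
c=get('wrist')
for u,v in [(204,260),(340,260),(272,190),(274,276)]: print(u,v,onz(c,u,v,.055).round(3))
print('tcp proj',proj(c,[env.read_state()['ee_pos'],env.read_state()['ee_pos']+[0,0,.019]]).round(0))
E
```

```text
204 260 [ 0.347 -0.362  0.055]
340 260 [ 0.406 -0.362  0.055]
272 190 [ 0.377 -0.331  0.055]
274 276 [ 0.378 -0.37   0.055]
tcp proj [[275. 246.]
 [275. 264.]]
```

Call:
step_arm(
  increments=[
    [0, 0, 0, 0, 0, 0, 0.9],
    [0, 0, 0, 0, 0, 0, 0.9],
    [0, 0, 0, 0, 0, 0, 0.9],
    [0, 0, 0.04, 0, 0, 0, 0.9],
    [0, 0, 0.08, 0, 0, 0, 0.9],
    [0, 0, 0.12, 0, 0, 0, 0.9],
    [0, 0, 0.12, 0, 0, 0, 0.9],
  ],
)

```text
clock: 3.22
ee_pos: [0.3794, -0.3692, 0.1539]
orientation: [0.004, 0.708, 0.706, -0.001]
wrist_force: [0.4, -0.9, 0.3]
opening: 0.0812
```

```bash
python3 - <<'E'
from h import *
c=get('wrist','w2.png'); f=c['frame']; h=cv2.cvtColor(f,cv2.COLOR_RGB2HSV)
for nm,m,z in [('leaf',(h[...,0]>40)&(h[...,0]<90)&(h[...,1]>60),.068),('terra',(h[...,0]<11)&(h[...,1]>120)&(h[...,2]>80),.058)]:
    k=max(cv2.findContours(m.astype(np.uint8),0,1)[0],key=cv2.contourArea); (u,v),r=cv2.minEnclosingCircle(k); print(nm,u,v,r,onz(c,u,v,z).round(3))
print(env.read_state()['ee_pos'])
E
```

```text
leaf 271.1939697265625 189.16448974609375 31.85904884338379 [ 0.376 -0.364  0.068]
terra 271.1144714355469 185.21084594726562 39.378822326660156 [ 0.376 -0.364  0.058]
[ 0.37855599 -0.36809132  0.1514749 ]
```

View pics/w2.png

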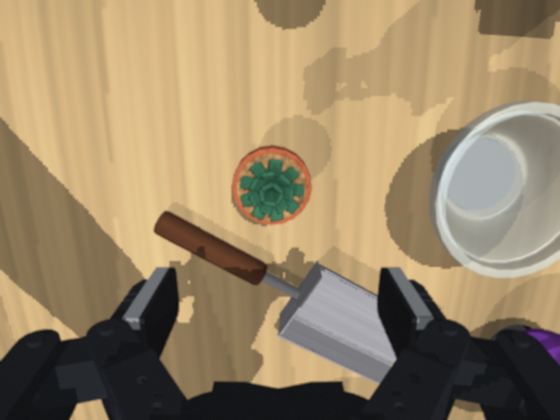

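The pot is at (0.376, -0.364) and upright, as first measured. So the pads must have closed above the rim, meaning the real tips sit higher than I assumed. I'll check the tip height against the shut fingers in the air.

Call:
step_arm(
  increments=[
    [0, 0, 0, 0, 0, 0, 0.2],
    [0, 0, 0, 0, 0, 0, 0.2],
    [0, 0, 0, 0, 0, 0, 0.2],
    [0, 0, 0, 0, 0, 0, 0.2],
  ],
)

```text
clock: 3.78
ee_pos: [0.3783, -0.3678, 0.1508]
orientation: [0.001, 0.708, 0.706, -0.0]
wrist_force: [0.1, 0.3, -0.3]
opening: 0.0509
```

```bash
python3 - <<'E'
from h import *
c=get('wrist'); s=env.read_state(); p=s['ee_pos']; print(p,s['opening'])
f=c['frame'].copy(); hw=s['opening']/2
o,d=ray(c,280,210); print('cam',o.round(3))
for i,dz in enumerate([0,.01,.02,.03,.04]):
    for sx in(-1,1):
        for dy in (-.011,.011):
            u,v=proj(c,[p+[sx*hw,dy,dz]])[0]; cv2.circle(f,(int(u),int(v)),2,[(255,0,0),(255,160,0),(255,255,0),(0,255,0),(0,0,255)][i],-1)
cv2.imwrite('pics/w3.png',cv2.resize(f[180:420,100:460],(720,480))[...,::-1])
E
```

```text
[ 0.37841491 -0.36787087  0.15103064] 0.05139095324417952
cam [ 0.38  -0.291  0.321]
```

View pics/w3.png

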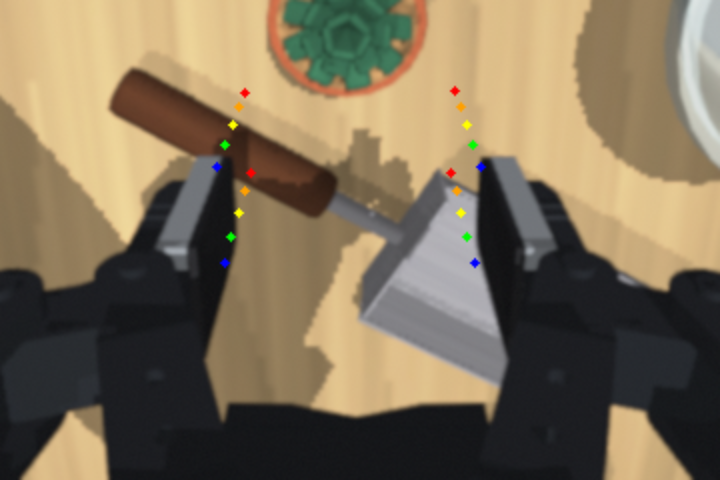

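The dots suggest the tips sit about 30 mm behind the reported TCP. I'll settle it by touching the bare bench with shut fingers.

Call:
step_arm(
  increments=[
    [0.02, 0.05, 0, 0, 0, 0, -1],
    [0.02, 0.088, 0, 0, 0, 0, -1],
    [0.02, 0.088, -0.03, 0, 0, 0, -1],
    [0.02, 0.088, -0.06, 0, 0, 0, -1],
    [0.02, 0.088, -0.09, 0, 0, 0, -1],
    [0.02, 0.088, -0.106, 0, 0, 0, -1],
    [0.02, 0.088, -0.11, 0, 0, 0, -1],
    [0.02, 0.088, -0.11, 0, 0, 0, -1],
    [0.02, 0.088, -0.11, 0, 0, 0, -1],
  ],
)

```text
clock: 4.95
ee_pos: [0.3993, -0.2808, 0.0425]
orientation: [0.003, 0.708, 0.706, -0.0]
wrist_force: [-0.0, -0.6, -0.2]
opening: 0.0002
```

```bash
python3 - <<'E'
from h import *
c=get('wrist'); s=env.read_state(); print(s['ee_pos'],s['opening'],s['wrist_force'])
b=get('scene')['frame']
b=cv2.resize(b[160:280,150:300],(500,400),interpolation=cv2.INTER_CUBIC)
a=c['frame'][160:420,170:390]; a=cv2.resize(a,(300,355));o=np.zeros((400,800,3),np.uint8);o[:,:500]=b;o[:355,500:]=a
cv2.imwrite('pics/w4.png',o[...,::-1])
E
```

```text
[ 0.39923969 -0.28070397  0.04239859] -0.00015363212593444824 [0.15310207 0.00403092 0.17299591]
```

View pics/w4.png

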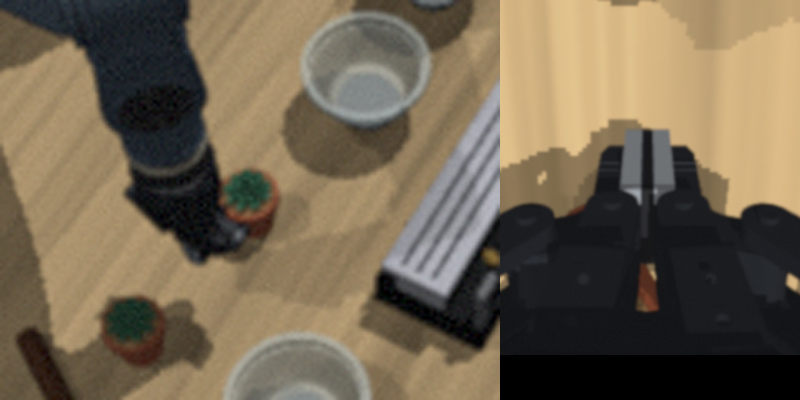

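Call:
step_arm(
  increments=[
    [0, 0, -0.008, 0, 0, 0, -1],
    [0, 0, -0.014, 0, 0, 0, -1],
    [0, 0, -0.016, 0, 0, 0, -1],
    [0, 0, -0.016, 0, 0, 0, -1],
  ],
)

```text
clock: 5.55
ee_pos: [0.3988, -0.2803, 0.0257]
orientation: [0.002, 0.708, 0.706, -0.0]
wrist_force: [0.1, 0.1, -0.3]
opening: 0.0001
```

Call:
step_arm(
  increments=[
    [0, 0, -0.006, 0, 0, 0, -1],
    [0, 0, -0.009, 0, 0, 0, -1],
    [0, 0, -0.01, 0, 0, 0, -1],
    [0, 0, -0.01, 0, 0, 0, -1],
  ],
)

```text
clock: 6.05
ee_pos: [0.3988, -0.2803, 0.0157]
orientation: [0.002, 0.708, 0.706, -0.0]
wrist_force: [-0.6, 0.6, -0.4]
opening: -0.0001
```

Call:
step_arm(
  increments=[
    [0, 0, -0.004, 0, 0, 0, -1],
    [0, 0, -0.007, 0, 0, 0, -1],
    [0, 0, -0.008, 0, 0, 0, -1],
    [0, 0, -0.008, 0, 0, 0, -1],
  ],
)

```text
clock: 6.55
ee_pos: [0.3987, -0.2802, 0.0075]
orientation: [0.002, 0.708, 0.706, -0.0]
wrist_force: [-0.6, -0.6, 0.3]
opening: 0.0003
```

Call:
step_arm(
  increments=[
    [0, 0, -0.004, 0, 0, 0, -1],
    [0, 0, -0.008, 0, 0, 0, -1],
    [0, 0, -0.009, 0, 0, 0, -1],
    [0, 0, -0.009, 0, 0, 0, -1],
  ],
)

```text
clock: 7.05
ee_pos: [0.3986, -0.2801, -0.0017]
orientation: [0.002, 0.708, 0.706, -0.0]
wrist_force: [0.8, -0.3, 0.0]
opening: 0.0002
```

```bash
python3 - <<'E'
from h import *
c=get('wrist','w5.png'); s=env.read_state(); print(s['ee_pos'],s['opening'],s['wrist_force'],s['q'])
print(proj(c,[s['ee_pos']+[0,dy,dz] for dz in(0,.01,.02,.03) for dy in (-.011,.011)]).round(0).tolist())
E
```

```text
[ 0.39868418 -0.2801646  -0.00154494] 5.528534447523905e-05 [ 0.47428773  0.24921591 -0.09978196] [-7.49489373e-01  4.67108866e-03 -3.57799836e-01  1.20453526e+00
 -1.11237509e-03  8.23974383e-01]
[[275.0, 266.0], [275.0, 226.0], [275.0, 276.0], [275.0, 234.0], [275.0, 287.0], [275.0, 243.0], [275.0, 298.0], [275.0, 252.0]]
```

The reported TCP is at -1.5 mm and still hasn't touched, so the reported point lies beyond the real fingertips. I'll go on down until contact to get the size of the offset.

Call:
step_arm(
  increments=[
    [0, 0, -0.008, 0, 0, 0, -1],
    [0, 0, -0.016, 0, 0, 0, -1],
    [0, 0, -0.018, 0, 0, 0, -1],
    [0, 0, -0.018, 0, 0, 0, -1],
  ],
)

```text
clock: 7.6
ee_pos: [0.3984, -0.2799, -0.02]
orientation: [0.001, 0.708, 0.706, -0.0]
wrist_force: [0.4, -0.8, -0.7]
opening: 0.0001
```

Call:
step_arm(
  increments=[
    [0, 0, -0.003, 0, 0, 0, -1],
    [0, 0, -0.005, 0, 0, 0, -1],
    [0, 0, -0.006, 0, 0, 0, -1],
    [0, 0, -0.006, 0, 0, 0, -1],
  ],
)

```text
clock: 8.1
ee_pos: [0.3983, -0.2798, -0.0261]
orientation: [0.001, 0.708, 0.706, -0.0]
wrist_force: [0.2, 0.6, 0.6]
opening: -0.0002
```

Call:
step_arm(
  increments=[
    [0, 0, -0.002, 0, 0, 0, -1],
    [0, 0, -0.003, 0, 0, 0, -1],
    [0, 0, -0.004, 0, 0, 0, -1],
    [0, 0, -0.004, 0, 0, 0, -1],
  ],
)

```text
clock: 8.6
ee_pos: [0.3987, -0.2801, -0.0274]
orientation: [0.002, 0.708, 0.706, -0.001]
wrist_force: [-4.0, 3.7, 14.0]
opening: -0.0001
```

Call:
step_arm(
  increments=[
    [0, 0, -0.002, 0, 0, 0, -1],
    [0, 0, -0.003, 0, 0, 0, -1],
    [0, 0, -0.004, 0, 0, 0, -1],
    [0, 0, -0.004, 0, 0, 0, -1],
  ],
)

```text
clock: 9.1
ee_pos: [0.3987, -0.2801, -0.0274]
orientation: [0.002, 0.708, 0.706, -0.001]
wrist_force: [-6.0, 6.1, 21.2]
opening: -0.0
```

Contact comes at a reported z of -0.027, so the true tip height is the reported z + 0.027. I'll use that from here on and grasp pot 1.

Call:
step_arm(
  increments=[
    [0, 0, 0.05, 0, 0, 0, 0.9],
    [0, 0, 0.1, 0, 0, 0, 0.9],
    [-0.01, -0.045, 0.11, 0, 0, 0, 0.9],
    [-0.0227, -0.084, 0.11, 0, 0, 0, 0.9],
    [-0.0227, -0.084, 0.07, 0, 0, 0, 0.9],
    [-0.0227, -0.084, 0.03, 0, 0, 0, 0.9],
    [-0.0227, -0.084, 0.0265, 0, 0, 0, 0.9],
    [-0.0227, -0.084, 0.0265, 0, 0, 0, 0.9],
    [-0.0227, -0.084, 0.0265, 0, 0, 0, -0.2],
    [-0.0227, -0.084, 0.0265, 0, 0, 0, -0.2],
    [-0.0227, -0.084, 0.0265, 0, 0, 0, -0.2],
    [-0.0227, -0.084, 0.0265, 0, 0, 0, -0.2],
  ],
  newtons=30,
)

```text
clock: 10.6
ee_pos: [0.3774, -0.3658, 0.0017]
orientation: [0.004, 0.708, 0.706, -0.001]
wrist_force: [0.2, 0.4, 6.0]
opening: 0.0586
```

Call:
step_arm(
  increments=[
    [0, 0, 0.06, 0, 0, 0, -0.2],
    [0, 0, 0.12, 0, 0, 0, -0.2],
    [0.04, 0.04, 0.13, 0, 0, 0, -0.2],
    [0.08, 0.08, 0.13, 0, 0, 0, -0.2],
    [0.12, 0.12, 0.13, 0, 0, 0, -0.2],
    [0.16, 0.16, 0.13, 0, 0, 0, -0.2],
    [0.2, 0.195, 0.13, 0, 0, 0, -0.2],
    [0.218, 0.212, 0.13, 0, 0, 0, -0.2],
    [0.218, 0.212, 0.13, 0, 0, 0, -0.2],
  ],
)

```text
clock: 11.72
ee_pos: [0.5963, -0.152, 0.1312]
orientation: [0.004, 0.707, 0.708, -0.001]
wrist_force: [0.3, -0.7, -0.5]
opening: 0.0591
```

```bash
python3 - <<'E'
from h import *
s=env.read_state(); print(s['ee_pos'],s['opening'],s['wrist_force'])
E
python3 meas.py | grep -E "leaves|cover"
```

```text
[ 0.59626634 -0.15201725  0.13115254] 0.059071515623023166 [ 0.27838368 -0.66162924 -0.45154402]
cover [  27.5  254.5   33.7   27.7  255.3 1928. ] [0.356 0.881 0.08 ] diam 0.206
cover [209.6 245.1  17.4 209.6 245.2 910. ] [0.42  0.153 0.08 ] diam 0.133
cover [376.1 243.7  22.8 377.2 242.7 801.5] [ 0.448 -0.503  0.08 ] diam 0.127
cover [342.5 214.1  17.2 342.5 214.1 892.5] [ 0.557 -0.365  0.08 ] diam 0.134
cover [250.  201.   23.1 248.9 200.9 712.5] [0.599 0.006 0.08 ] diam 0.119
cover [207.  194.5  21.7 207.5 195.4 899.5] [0.616 0.17  0.08 ] diam 0.134
leaves [298.2 253.5   5.5 298.1 253.3  81.5] [ 0.399 -0.193  0.066] diam 0.04
leaves [156.3 210.5   5.1 156.4 210.6  65.5] [0.552 0.374 0.066] diam 0.037
leaves [512.5 138.5  21.2 512.  141.1 355. ] [ 0.883 -1.074  0.066] diam 0.094
```

Call:
step_arm(
  increments=[
    [-0.001, -0.002, -0.02, 0, 0, 0, -0.2],
    [-0.001, -0.002, -0.035, 0, 0, 0, -0.2],
    [-0.001, -0.002, -0.045, 0, 0, 0, -0.2],
    [-0.001, -0.002, -0.045, 0, 0, 0, -0.2],
    [-0.001, -0.002, -0.045, 0, 0, 0, 0.6],
    [-0.001, -0.002, -0.045, 0, 0, 0, 0.75],
    [-0.001, -0.002, -0.045, 0, 0, 0, 0.8],
    [-0.001, -0.002, 0.0, 0, 0, 0, 0.8],
    [-0.001, -0.002, 0.04, 0, 0, 0, 0.9],
    [-0.001, -0.002, 0.04, 0, 0, 0, 0.9],
  ],
)

```text
clock: 13.02
ee_pos: [0.5971, -0.1561, 0.1765]
orientation: [0.008, 0.707, 0.707, 0.0]
wrist_force: [-0.0, -0.0, -0.7]
opening: 0.081
```

```bash
python3 - <<'E'
from h import *
c=get('wrist','w6.png');print(env.read_state()['ee_pos'])
f=c['frame']; h=cv2.cvtColor(f,cv2.COLOR_RGB2HSV)
for nm,m,z in [('leaf',(h[...,0]>40)&(h[...,0]<90)&(h[...,1]>60),.153),('terra',(h[...,0]<11)&(h[...,1]>120)&(h[...,2]>80),.143)]:
    k=max(cv2.findContours(m.astype(np.uint8),0,1)[0],key=cv2.contourArea); (u,v),r=cv2.minEnclosingCircle(k); print(nm,u,v,r,onz(c,u,v,z).round(3))
E
```

```text
[ 0.59593631 -0.15570708  0.1738512 ]
leaf 271.5 224.0 40.94213104248047 [ 0.595 -0.153  0.153]
terra 56.61240768432617 216.4989471435547 40.76295471191406 [ 0.466 -0.152  0.143]
```

View pics/w6.png

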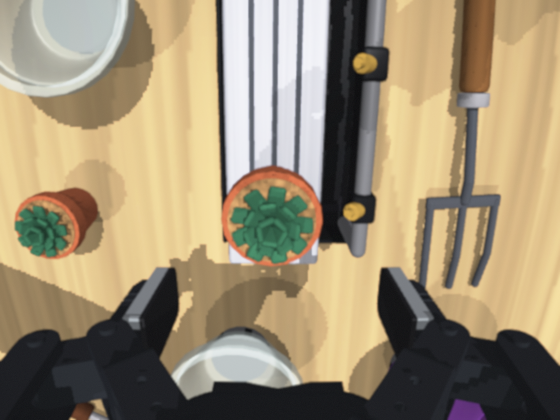

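Wrist view: pot 1 stands upright on the slat at (271,218), about (0.595, -0.153). On to pot 2 at (0.399, -0.193).

Call:
step_arm(
  increments=[
    [-0.05, -0.01, 0, 0, 0, 0, 0.9],
    [-0.1, -0.02, 0, 0, 0, 0, 0.9],
    [-0.15, -0.03, -0.03, 0, 0, 0, 0.9],
    [-0.1975, -0.038, -0.06, 0, 0, 0, 0.9],
    [-0.1975, -0.038, -0.11, 0, 0, 0, 0.9],
    [-0.1975, -0.038, -0.16, 0, 0, 0, 0.9],
    [-0.1975, -0.038, -0.173, 0, 0, 0, 0.9],
    [-0.1975, -0.038, -0.173, 0, 0, 0, 0.9],
    [-0.1975, -0.038, -0.173, 0, 0, 0, -0.2],
    [-0.1975, -0.038, -0.173, 0, 0, 0, -0.2],
    [-0.1975, -0.038, -0.173, 0, 0, 0, -0.2],
    [-0.1975, -0.038, -0.173, 0, 0, 0, -0.2],
  ],
)

```text
clock: 14.58
ee_pos: [0.4006, -0.1951, 0.0035]
orientation: [0.009, 0.707, 0.707, 0.0]
wrist_force: [0.3, 0.7, 5.9]
opening: 0.0587
```

Call:
step_arm(
  increments=[
    [0, 0, 0.06, 0.7, 0.7, 0, -0.2],
    [0, 0, 0.12, 0.7, 0.7, 0, -0.2],
    [0.04, 0.03, 0.13, 0.7, 0.7, 0, -0.2],
    [0.08, 0.06, 0.13, 0.7, 0.7, 0, -0.2],
    [0.12, 0.09, 0.13, 0.7, 0.7, 0, -0.2],
    [0.16, 0.12, 0.13, 0.7, 0.7, 0, -0.2],
    [0.195, 0.131, 0.13, 0.7, 0.7, 0, -0.2],
    [0.195, 0.131, 0.13, 0.7, 0.7, 0, -0.2],
    [0.195, 0.131, 0.13, 0.7, 0.7, 0, -0.2],
  ],
)

```text
clock: 15.7
ee_pos: [0.5949, -0.0642, 0.1332]
orientation: [-0.0, 0.707, 0.707, -0.0]
wrist_force: [0.9, 0.5, -1.6]
opening: 0.0591
```

Call:
step_arm(
  increments=[
    [0.001, 0, -0.02, 0, 0, 0, -0.2],
    [0.001, 0, -0.035, 0, 0, 0, -0.2],
    [0.001, 0, -0.045, 0, 0, 0, -0.2],
    [0.001, 0, -0.0455, 0, 0, 0, -0.2],
    [0.001, 0, -0.0455, 0, 0, 0, 0.6],
    [0.001, 0, -0.0455, 0, 0, 0, 0.75],
    [0.001, 0, -0.0455, 0, 0, 0, 0.8],
    [0.001, 0, 0.0, 0, 0, 0, 0.8],
    [0.001, 0, 0.05, 0, 0, 0, 0.9],
    [0, 0.04, 0.06, 0, 0, 0, 0.9],
    [0, 0.08, 0.06, 0, 0, 0, 0.9],
    [0, 0.08, 0.06, 0, 0, 0, 0.9],
  ],
)

```text
clock: 17.2
ee_pos: [0.5951, 0.0183, 0.1936]
orientation: [-0.0, 0.706, 0.708, 0.0]
wrist_force: [-0.7, -0.3, -0.8]
opening: 0.0812
```

Call:
step_arm(
  increments=[
    [0, 0.05, 0, 0, 0, 0, 0.9],
    [-0.01, 0.1, 0, 0, 0, 0, 0.9],
    [-0.02, 0.15, 0, 0, 0, 0, 0.9],
    [-0.03, 0.2, 0, 0, 0, 0, 0.9],
    [-0.04, 0.25, 0, 0, 0, 0, 0.9],
    [-0.0436, 0.3, -0.02, 0, 0, 0, 0.9],
    [-0.0436, 0.356, -0.05, 0, 0, 0, 0.9],
    [-0.0436, 0.356, -0.06, 0, 0, 0, 0.9],
    [-0.0436, 0.356, -0.06, 0, 0, 0, 0.9],
  ],
)

```text
clock: 18.32
ee_pos: [0.5509, 0.3731, 0.1316]
orientation: [-0.0, 0.706, 0.708, -0.002]
wrist_force: [-0.1, -0.2, 0.2]
opening: 0.0813
```

```bash
cat > wpot.py <<'E'
from h import *
import sys
z=float(sys.argv[1])
c=get('wrist');print(env.read_state()['ee_pos'])
h=cv2.cvtColor(c['frame'],cv2.COLOR_RGB2HSV)
m=(h[...,0]>40)&(h[...,0]<90)&(h[...,1]>60)
for k in cv2.findContours(m.astype(np.uint8),0,1)[0]:
    if cv2.contourArea(k)>500: (u,v),r=cv2.minEnclosingCircle(k); print('leaf',u,v,r,onz(c,u,v,z).round(3))
E
python3 wpot.py .068
```

```text
[0.55174673 0.37287121 0.13336089]
leaf 278.975830078125 203.47618103027344 34.323692321777344 [0.553 0.375 0.068]
leaf 62.5 17.0 64.7708511352539 [0.422 0.492 0.068]
```

Call:
step_arm(
  increments=[
    [0.001, 0.002, -0.05, 0, 0, 0, 0.9],
    [0.001, 0.002, -0.1, 0, 0, 0, 0.9],
    [0.001, 0.002, -0.132, 0, 0, 0, 0.9],
    [0.001, 0.002, -0.132, 0, 0, 0, 0.9],
    [0.001, 0.002, -0.132, 0, 0, 0, -0.2],
    [0.001, 0.002, -0.132, 0, 0, 0, -0.2],
    [0.001, 0.002, -0.132, 0, 0, 0, -0.2],
    [0.001, 0.002, -0.132, 0, 0, 0, -0.2],
  ],
)

```text
clock: 19.38
ee_pos: [0.5555, 0.3757, 0.0053]
orientation: [0.001, 0.706, 0.708, 0.002]
wrist_force: [0.4, -1.3, 5.9]
opening: 0.0585
```

Call:
step_arm(
  increments=[
    [0, 0, 0.06, 0, 0, 0, -0.2],
    [0, 0, 0.12, 0, 0, 0, -0.2],
    [0, 0, 0.165, 0, 0, 0, -0.2],
    [0.01, -0.05, 0.165, 0, 0, 0, -0.2],
    [0.02, -0.1, 0.165, 0, 0, 0, -0.2],
    [0.03, -0.15, 0.165, 0, 0, 0, -0.2],
    [0.04, -0.2, 0.165, 0, 0, 0, -0.2],
    [0.041, -0.25, 0.165, 0, 0, 0, -0.2],
    [0.041, -0.3, 0.165, 0, 0, 0, -0.2],
    [0.041, -0.35, 0.165, 0, 0, 0, -0.2],
    [0.041, -0.35, 0.165, 0, 0, 0, -0.2],
    [0.041, -0.35, 0.165, 0, 0, 0, -0.2],
  ],
)

```text
clock: 20.88
ee_pos: [0.5965, 0.026, 0.1707]
orientation: [0.001, 0.706, 0.708, 0.003]
wrist_force: [-0.0, -0.0, -1.8]
opening: 0.0585
```

Call:
step_arm(
  increments=[
    [0, 0, -0.04, 0, 0, 0, -0.2],
    [0, 0, -0.065, 0, 0, 0, -0.2],
    [0, 0, -0.078, 0, 0, 0, -0.2],
    [0, 0, -0.081, 0, 0, 0, -0.2],
    [0, 0, -0.081, 0, 0, 0, -0.2],
    [0, 0, -0.081, 0, 0, 0, 0.6],
    [0, 0, -0.081, 0, 0, 0, 0.75],
    [0, 0, -0.081, 0, 0, 0, 0.8],
    [0, 0, -0.04, 0, 0, 0, 0.8],
    [0, 0, 0.01, 0, 0, 0, 0.9],
    [0, 0, 0.02, 0, 0, 0, 0.9],
    [0, 0, 0.02, 0, 0, 0, 0.9],
  ],
)

```text
clock: 22.38
ee_pos: [0.5973, 0.0259, 0.1918]
orientation: [0.002, 0.706, 0.708, 0.004]
wrist_force: [0.2, 0.2, -1.1]
opening: 0.081
```

```bash
python3 wpot.py .153; python3 - <<'E'
from h import *
get('wrist','w7.png')
E
python3 meas.py | grep -E "cover|terra"
```

```text
[0.59643926 0.0259453  0.19004166]
leaf 274.0 339.5 33.185184478759766 [ 0.597 -0.061  0.153]
leaf 277.8973693847656 217.09970092773438 38.21295166015625 [0.599 0.028 0.153]
cover [  27.5  254.5   33.7   27.5  255.6 1899. ] [0.355 0.882 0.08 ] diam 0.204
cover [253.4 243.4  17.2 255.9 243.4 750.5] [ 0.433 -0.027  0.08 ] diam 0.121
cover [376.1 243.7  22.8 377.2 242.7 796.5] [ 0.448 -0.503  0.08 ] diam 0.127
cover [342.6 214.1  17.2 342.5 214.1 890.5] [ 0.557 -0.365  0.08 ] diam 0.133
cover [274.7 203.   31.3 275.9 202.4 997.5] [ 0.596 -0.101  0.08 ] diam 0.14
terra [358.5 272.5   8.7 358.4 272.7  55. ] [ 0.328 -0.443  0.009] diam 0.034
terra [ 164.6  256.4   20.2  164.6  256.5 1231. ] [0.371 0.344 0.009] diam 0.162
terra [424.  248.   17.5 424.  248.  908. ] [ 0.434 -0.713  0.009] diam 0.143
```

View pics/w7.png

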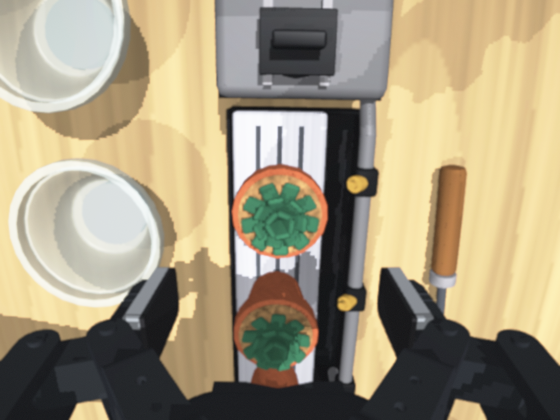

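Wrist view: pots 2 and 3 are upright on the slat at (277,340) and (280,212), and the lock ridge is at about (299,40). All three pots are on the slat. Next, cover A at (0.420, 0.153), pinched on its near (-x) rim.

Call:
step_arm(
  increments=[
    [-0.05, 0.02, 0, 0, 0, 0, 0.5],
    [-0.1, 0.04, 0, 0, 0, 0, 0],
    [-0.15, 0.07, 0, 0, 0, 0, 0],
    [-0.2, 0.1, 0, 0, 0, 0, 0],
    [-0.239, 0.127, -0.04, 0, 0, 0, 0],
    [-0.239, 0.127, -0.07, 0, 0, 0, 0],
    [-0.239, 0.127, -0.07, 0, 0, 0, 0],
    [-0.239, 0.127, -0.07, 0, 0, 0, 0],
  ],
)

```text
clock: 23.52
ee_pos: [0.3567, 0.1529, 0.1187]
orientation: [-0.0, 0.707, 0.708, 0.001]
wrist_force: [0.4, -0.3, -0.1]
opening: 0.0424
```

```bash
cat > sc.py <<'E'
from h import *
import sys
z=float(sys.argv[1]) if len(sys.argv)>1 else .08
c=get('scene'); f=c['frame']; h=cv2.cvtColor(f,cv2.COLOR_RGB2HSV)
m=((h[...,1]<75)&(h[...,2]>85)).astype(np.uint8)
m=cv2.morphologyEx(m,cv2.MORPH_CLOSE,np.ones((3,3)))
print(env.read_state()['ee_pos'].round(4))
# rim ellipses: fit circle on the z plane to hull points
from scipy.optimize import least_squares
for k in cv2.findContours(m,0,1)[0]:
    hl=cv2.convexHull(k)[:,0]; A=cv2.contourArea(hl)
    if not 500<A<4000: continue
    P=np.array([onz(c,u,v,z)[:2] for u,v in hl]); 
    if P[:,1].std()>.2: continue
    s=least_squares(lambda p:np.hypot(*(P-p).T)-.067,P.mean(0),loss='soft_l1',f_scale=.003)
    print(cv2.boundingRect(hl),s.x.round(3),'rms',round(float(np.sqrt(np.mean(s.fun**2))),4))
E
python3 sc.py; python3 - <<'E'
from h import *
get('wrist','w8.png')
E
```

```text
[0.3575 0.1529 0.1194]
(203, 329, 50, 33) [ 0.641 -0.564] rms 0.0007
(0, 325, 28, 50) [ 0.08  -0.849] rms 0.0068
(273, 295, 47, 44) [ 0.764 -0.387] rms 0.001
(164, 287, 45, 56) [ 0.486 -0.53 ] rms 0.0156
(216, 259, 46, 43) [ 0.559 -0.365] rms 0.0016
(264, 176, 62, 73) [ 0.602 -0.022] rms 0.0807
(239, 163, 41, 35) [ 0.435 -0.018] rms 0.0034
(307, 138, 42, 40) [0.608 0.175] rms 0.0122
(261, 128, 38, 33) [0.423 0.153] rms 0.0048
(360, 0, 38, 63) [0.517 0.788] rms 0.1431
```

View pics/w8.png

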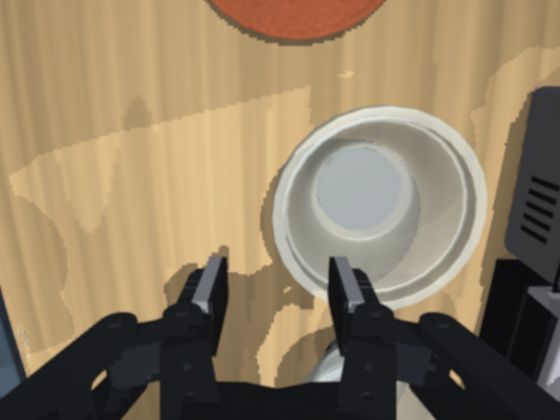

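The wrist view shows cover A's rim centred near (380,207). The scene fit gives (0.423, 0.153), which agrees with the top view. Descending to pinch the rim.

Call:
step_arm(
  increments=[
    [0.001, 0, -0.04, 0, 0, 0, 0],
    [0.001, 0, -0.075, 0, 0, 0, 0],
    [0.001, 0, -0.089, 0, 0, 0, 0],
    [0.001, 0, -0.089, 0, 0, 0, 0],
    [0.001, 0, -0.089, 0, 0, 0, -1],
    [0.001, 0, -0.089, 0, 0, 0, -1],
    [0.001, 0, -0.089, 0, 0, 0, -1],
    [0.001, 0, -0.089, 0, 0, 0, -1],
    [0.001, 0, -0.089, 0, 0, 0, -1],
  ],
  newtons=30,
)

```text
clock: 24.75
ee_pos: [0.3602, 0.1533, 0.0326]
orientation: [0.001, 0.707, 0.707, 0.004]
wrist_force: [-2.0, -0.3, 6.8]
opening: 0.0126
```

Call:
step_arm(
  increments=[
    [0, 0, 0.03, 0, 0, 0, -1],
    [0, 0, 0.07, 0, 0, 0, -1],
    [-0.015, 0.04, 0.07, 0, 0, 0, -1],
    [-0.03, 0.09, 0.07, 0, 0, 0, -1],
    [-0.04, 0.14, 0.07, 0, 0, 0, -1],
    [-0.051, 0.192, 0.07, 0, 0, 0, -1],
    [-0.051, 0.192, 0.07, 0, 0, 0, -1],
    [-0.051, 0.192, 0.04, 0, 0, 0, -1],
    [-0.051, 0.192, 0.02, 0, 0, 0, -1],
    [-0.051, 0.192, 0.02, 0, 0, 0, -1],
  ],
)

```text
clock: 26.0
ee_pos: [0.3103, 0.3446, 0.0525]
orientation: [0.002, 0.707, 0.707, 0.004]
wrist_force: [2.4, 0.0, 3.2]
opening: 0.01
```

```bash
python3 - <<'E'
from h import *
print(env.read_state()['ee_pos'],env.read_state()['opening'])
a=get('wrist')['frame'];b=get('scene')['frame']
o=np.zeros((420,800,3),np.uint8);o[:,:420]=cv2.resize(b[60:180,230:350],(420,420),interpolation=cv2.INTER_CUBIC);o[:285,420:]=cv2.resize(a,(380,285))
cv2.imwrite('pics/w9.png',o[...,::-1])
E
python3 sc.py .1
```

```text
[0.31026816 0.34455748 0.05251818] 0.010029201002757974
[0.311  0.3454 0.0542]
(205, 329, 48, 27) [ 0.646 -0.568] rms 0.0005
(0, 326, 28, 49) [ 0.096 -0.846] rms 0.0052
(273, 295, 47, 40) [ 0.766 -0.394] rms 0.0006
(163, 287, 46, 56) [ 0.494 -0.526] rms 0.0147
(216, 259, 46, 43) [ 0.564 -0.371] rms 0.0011
(264, 176, 62, 73) [ 0.627 -0.008] rms 0.0836
(240, 163, 40, 35) [ 0.443 -0.029] rms 0.0021
(307, 139, 42, 39) [0.61  0.168] rms 0.0131
(274, 87, 37, 33) [0.383 0.332] rms 0.0079
(360, 0, 38, 63) [0.519 0.867] rms 0.1078
```

View pics/w9.png

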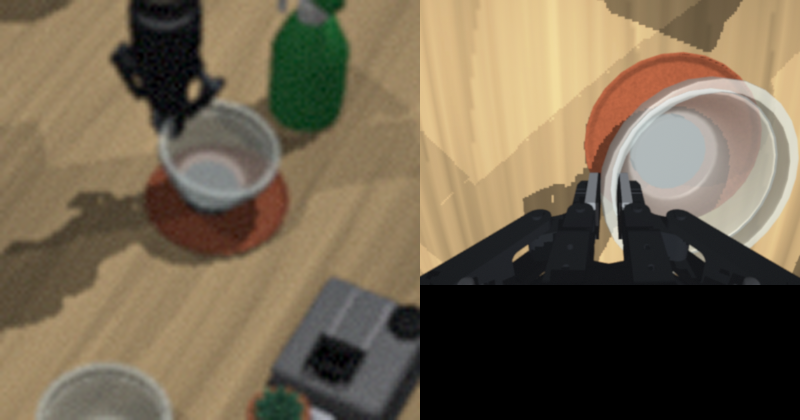

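Call:
step_arm(
  increments=[
    [0, 0, -0.008, 0, 0, 0, -1],
    [0, 0, -0.015, 0, 0, 0, -1],
    [0, 0, -0.0165, 0, 0, 0, -1],
    [0, 0, -0.0165, 0, 0, 0, -1],
    [0, 0, -0.0165, 0, 0, 0, -0.5],
    [0, 0, -0.0165, 0, 0, 0, -0.2],
    [0, 0, -0.0165, 0, 0, 0, 0],
    [0, 0, 0.03, 0, 0, 0, 0],
    [0, 0, 0.08, 0, 0, 0, 0],
    [0.02, -0.05, 0.1, 0, 0, 0, 0],
    [0.04, -0.1, 0.1, 0, 0, 0, 0],
    [0.06, -0.15, 0.1, 0, 0, 0, 0],
  ],
)

```text
clock: 27.65
ee_pos: [0.3716, 0.1941, 0.1543]
orientation: [0.002, 0.707, 0.707, 0.006]
wrist_force: [0.9, -1.0, -0.2]
opening: 0.0425
```

```bash
python3 sc.py .08|tail -6; python3 meas.py|grep cover;python3 sc.py .085|grep "(2[67]"
```

```text
(216, 259, 46, 44) [ 0.559 -0.365] rms 0.0016
(264, 176, 62, 73) [ 0.6   -0.023] rms 0.0824
(239, 163, 41, 34) [ 0.434 -0.017] rms 0.0034
(307, 139, 42, 39) [0.606 0.176] rms 0.0127
(281, 89, 29, 31) [0.371 0.352] rms 0.0089
(360, 0, 38, 63) [0.515 0.787] rms 0.1411
cover [161.8 259.5  20.1 160.  257.2 929.5] [0.368 0.346 0.08 ] diam 0.135
cover [  27.5  254.5   33.7   27.5  255.6 1900. ] [0.355 0.881 0.08 ] diam 0.204
cover [253.4 243.4  17.3 253.4 243.4 898.5] [ 0.432 -0.018  0.08 ] diam 0.132
cover [376.1 243.7  22.8 377.2 242.7 801. ] [ 0.448 -0.503  0.08 ] diam 0.127
cover [342.6 214.1  17.2 342.6 214.2 885. ] [ 0.556 -0.365  0.08 ] diam 0.133
cover [ 266.5  201.5   39.   266.6  201.9 1325.5] [ 0.597 -0.064  0.08 ] diam 0.162
cover [ 214.   195.5   27.1  211.3  194.8 1115.5] [0.619 0.155 0.08 ] diam 0.149
(273, 295, 47, 44) [ 0.764 -0.389] rms 0.0007
(264, 176, 62, 73) [ 0.603 -0.025] rms 0.0791
```

Call:
step_arm(
  increments=[
    [0, -0.05, 0, -0.3, 0.6, 0, 0],
    [0, -0.1, 0, -0.3, 0.6, 0, 0],
    [0, -0.15, 0, -0.3, 0.6, 0, 0],
    [0, -0.2, -0.02, -0.3, 0.6, 0, 0],
    [0, -0.2116, -0.06, -0.3, 0.6, 0, 0],
    [0, -0.2116, -0.1, -0.3, 0.6, 0, 0],
    [0, -0.2116, -0.123, -0.3, 0.6, 0, 0],
    [0, -0.2116, -0.123, -0.3, 0.6, 0, 0],
    [0, -0.2116, -0.123, -0.3, 0.6, 0, -1],
    [0, -0.2116, -0.123, -0.3, 0.6, 0, -1],
    [0, -0.2116, -0.123, -0.3, 0.6, 0, -1],
    [0, -0.2116, -0.123, -0.3, 0.6, 0, -1],
  ],
)

```text
clock: 29.3
ee_pos: [0.3728, -0.0183, 0.0324]
orientation: [0.001, 0.709, 0.705, 0.0]
wrist_force: [-2.2, 0.5, 7.0]
opening: 0.0114
```

Call:
step_arm(
  increments=[
    [0, 0, 0.03, 0, 0, 0, -1],
    [0, 0, 0.08, 0, 0, 0, -1],
    [0, 0.03, 0.12, 0, 0, 0.15, -1],
    [-0.01, 0.08, 0.12, 0, 0, 0.3, -1],
    [-0.02, 0.13, 0.12, 0, 0, 0.3, -1],
    [-0.03, 0.18, 0.12, 0, 0, 0.3, -1],
    [-0.04, 0.23, 0.12, 0, 0, 0.3, -1],
    [-0.05, 0.28, 0.12, 0, 0, 0.3, -1],
    [-0.06, 0.33, 0.12, 0, 0, 0.3, -1],
    [-0.062, 0.363, 0.12, 0, 0, 0.3, -1],
    [-0.062, 0.363, 0.12, 0, 0, 0.3, -1],
    [-0.062, 0.363, 0.12, 0, 0, 0.3, -1],
  ],
)

```text
clock: 30.8
ee_pos: [0.3106, 0.3441, 0.152]
orientation: [0.001, 0.707, 0.707, -0.0]
wrist_force: [-0.5, -0.8, -0.3]
opening: 0.0085
```

```bash
python3 - <<'E'
from h import *
print(env.read_state()['ee_pos'],env.read_state()['opening'])
a=get('wrist')['frame'];b=get('scene')['frame']
o=np.zeros((420,800,3),np.uint8);o[:,:420]=cv2.resize(b[60:180,230:350],(420,420),interpolation=cv2.INTER_CUBIC);o[:285,420:]=cv2.resize(a,(380,285))
cv2.imwrite('pics/w10.png',o[...,::-1])
E
```

```text
[0.31061156 0.34409096 0.15203417] 0.0085124103831925
```

View pics/w10.png

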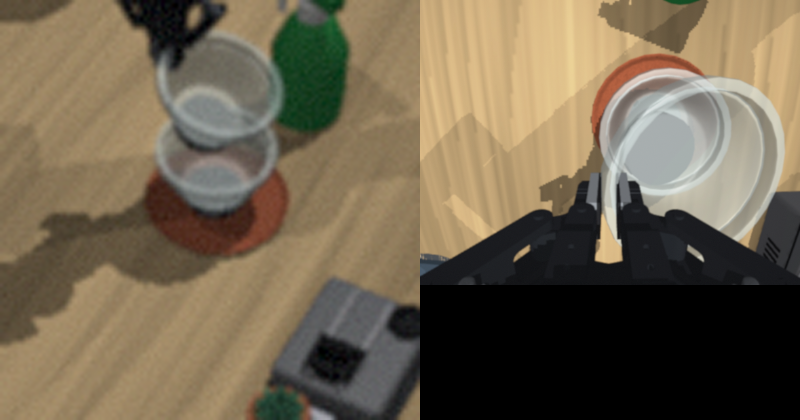

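Cover B hangs straight above the placed cover. Lowering it in to cup.

Call:
step_arm(
  increments=[
    [0, 0.001, -0.03, 0, 0, 0, -1],
    [0, 0.001, -0.05, 0, 0, 0, -1],
    [0, 0.001, -0.065, 0, 0, 0, -1],
    [0, 0.001, -0.076, 0, 0, 0, -1],
    [0, 0.001, -0.084, 0, 0, 0, -1],
    [0, 0.001, -0.089, 0, 0, 0, -1],
    [0, 0.001, -0.09, 0, 0, 0, -1],
    [0, 0.001, -0.09, 0, 0, 0, -1],
  ],
)

```text
clock: 31.9
ee_pos: [0.3123, 0.3469, 0.0682]
orientation: [0.001, 0.708, 0.707, 0.004]
wrist_force: [-8.3, -1.2, 18.8]
opening: 0.0089
```

Call:
step_arm(
  increments=[
    [-0.002, -0.001, 0.008, 0, 0, 0, -1],
    [-0.005, -0.001, 0.008, 0, 0, 0, -1],
    [-0.005, -0.001, 0.002, 0, 0, 0, -1],
    [-0.005, -0.001, -0.002, 0, 0, 0, -1],
    [-0.005, -0.001, -0.005, 0, 0, 0, -1],
    [-0.005, -0.001, -0.006, 0, 0, 0, -1],
    [-0.005, -0.001, -0.006, 0, 0, 0, -1],
  ],
)

```text
clock: 32.78
ee_pos: [0.3064, 0.348, 0.0673]
orientation: [-0.001, 0.707, 0.707, 0.006]
wrist_force: [-12.5, -2.8, 25.4]
opening: 0.0084
```

```bash
python3 - <<'E'
from h import *
print(env.read_state()['ee_pos'],env.read_state()['opening'])
a=get('wrist')['frame'];b=get('scene')['frame']
o=np.zeros((420,800,3),np.uint8);o[:,:420]=cv2.resize(b[60:180,230:350],(420,420),interpolation=cv2.INTER_CUBIC);o[:285,420:]=cv2.resize(a,(380,285))
cv2.imwrite('pics/w11.png',o[...,::-1])
E
```

```text
[0.3064229  0.34801116 0.06728785] 0.008416435347357542
```

View pics/w11.png

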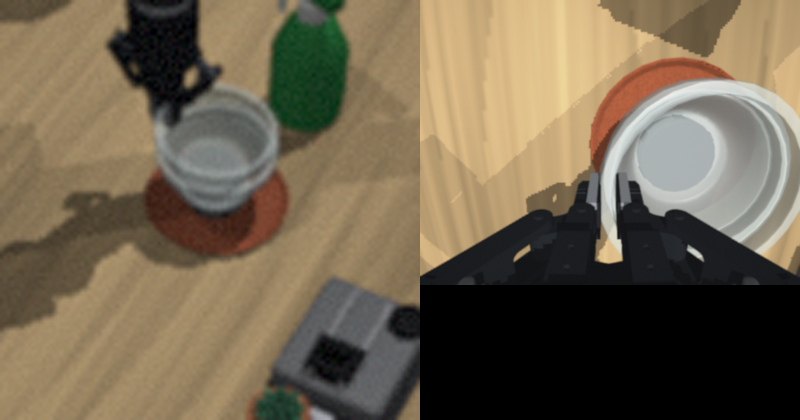

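It looks nested (rims concentric); the last few mm are likely grip slip. I'll ease off, release and measure.

Call:
step_arm(
  increments=[
    [0.002, -0.001, 0.003, 0.5, -0.3, 0, -1],
    [0.003, -0.002, 0.003, 0.5, -0.3, 0, -1],
    [0.003, -0.002, 0.003, 0.5, -0.3, 0, -0.5],
    [0.003, -0.002, 0.003, 0.5, -0.3, 0, -0.2],
    [0.003, -0.002, 0.003, 0.5, -0.3, 0, 0],
    [0.003, -0.002, 0.03, 0.5, -0.3, 0, 0],
    [0.003, -0.002, 0.08, 0.5, -0.3, 0, 0],
    [0.03, -0.05, 0.1, 0.5, -0.3, 0, 0],
    [0.05, -0.1, 0.1, 0.5, -0.3, 0, 0],
    [0.07, -0.15, 0.1, 0.5, -0.3, 0, 0],
    [0.09, -0.2, 0.1, 0.5, -0.3, 0, 0],
    [0.09, -0.23, 0.1, 0.5, -0.3, 0, 0],
  ],
)

```text
clock: 34.38
ee_pos: [0.3971, 0.1158, 0.1667]
orientation: [-0.002, 0.708, 0.706, 0.01]
wrist_force: [0.4, -0.5, -0.5]
opening: 0.0428
```

```bash
python3 meas.py|grep cover; python3 - <<'E'
from h import *
c=get('scene'); d=get('top'); print(env.read_state()['ee_pos'])
b=c['frame'].copy(); t=d['frame'].copy()
cx,cy=.371,.346
a=np.linspace(0,2*np.pi,25)[:-1]
def ov(c,im,x0,y0,w,S):
    im=cv2.resize(im[y0:y0+w,x0:x0+w],(S,S),interpolation=cv2.INTER_CUBIC)
    for z,col in ((.085,(255,0,0)),(.109,(0,0,255))):
        for p in proj(c,[[cx+.067*np.cos(t),cy+.067*np.sin(t),z] for t in a]): cv2.circle(im,tuple(int(v) for v in ((p-[x0,y0])*S/w)),1,col,-1)
    return im
o=np.hstack([ov(c,b,255,75,70,400),ov(d,t,125,220,70,400)]); cv2.imwrite('pics/w12.png',o[...,::-1])
E
```

```text
cover [196.  253.5  16.9 193.8 251.6 340.5] [0.393 0.214 0.08 ] diam 0.082
cover [158.7 257.5  18.5 158.6 257.6 986. ] [0.366 0.351 0.08 ] diam 0.139
cover [  27.5  254.5   33.7   27.6  255.5 1891. ] [0.356 0.881 0.08 ] diam 0.204
cover [376.1 243.7  22.8 377.2 242.7 802. ] [ 0.448 -0.503  0.08 ] diam 0.127
cover [342.6 214.1  17.2 342.6 214.1 889.5] [ 0.557 -0.365  0.08 ] diam 0.133
cover [ 266.5  201.5   39.   266.6  201.9 1326.5] [ 0.597 -0.064  0.08 ] diam 0.162
cover [ 214.   195.5   27.1  211.4  194.7 1112. ] [0.62  0.155 0.08 ] diam 0.149
[0.39643462 0.11699651 0.16687112]
```

View pics/w12.png

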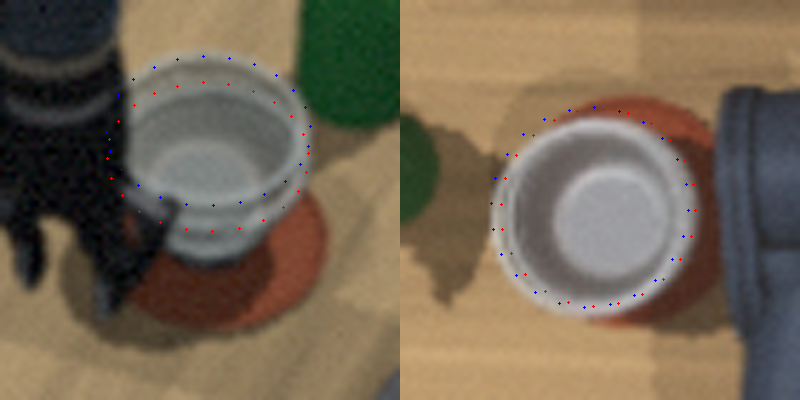

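The stack is nested: upper rim on the z=0.109 circle in both views, centred near (0.366, 0.345). Now cover C.

Call:
step_arm(
  increments=[
    [0.01, -0.05, 0, -1, 0.65, 0, 0],
    [0.02, -0.1, 0, -1, 0.65, 0, 0],
    [0.03, -0.155, 0, -1, 0.65, 0, 0],
    [0.04, -0.21, 0, -1, 0.65, 0, 0],
    [0.05, -0.265, 0, -1, 0.65, 0, 0],
    [0.06, -0.32, 0, -1, 0.65, 0, 0],
    [0.07, -0.375, 0, -1, 0.65, 0, 0],
    [0.085, -0.43, 0, -1, 0.65, 0, 0],
    [0.1, -0.482, 0, -1, 0.65, 0, 0],
    [0.1, -0.482, -0.04, -1, 0.65, 0, 0],
    [0.1, -0.482, -0.06, -1, 0.65, 0, 0],
    [0.1, -0.482, -0.06, -1, 0.65, 0, 0],
  ],
)

```text
clock: 36.02
ee_pos: [0.4958, -0.3626, 0.1035]
orientation: [-0.004, 0.708, 0.706, 0.001]
wrist_force: [-0.2, 1.2, -0.7]
opening: 0.0428
```

```bash
python3 sc.py .08; python3 meas.py|grep cover
```

```text
[ 0.4966 -0.3634  0.1056]
(205, 329, 48, 28) [ 0.642 -0.564] rms 0.0005
(0, 325, 28, 51) [ 0.084 -0.85 ] rms 0.0088
(179, 311, 30, 33) [ 0.49  -0.535] rms 0.0153
(272, 295, 48, 44) [ 0.764 -0.388] rms 0.0012
(216, 251, 46, 52) [ 0.559 -0.365] rms 0.0106
(264, 176, 62, 73) [ 0.607 -0.053] rms 0.0718
(168, 154, 38, 30) [ 0.179 -0.093] rms 0.0101
(307, 139, 43, 39) [0.605 0.182] rms 0.0137
(273, 83, 37, 37) [0.358 0.364] rms 0.0193
(359, 0, 40, 63) [0.522 0.866] rms 0.1164
cover [158.7 257.7  18.5 158.5 257.7 975. ] [0.366 0.352 0.08 ] diam 0.139
cover [  27.5  254.5   33.7   27.7  255.3 1928. ] [0.356 0.881 0.08 ] diam 0.206
cover [ 361.   220.    36.4  355.9  220.  1681. ] [ 0.535 -0.418  0.08 ] diam 0.184
cover [ 266.5  202.    39.   266.5  201.9 1327. ] [ 0.597 -0.064  0.08 ] diam 0.162
cover [ 214.   195.5   27.1  211.5  194.9 1125.5] [0.619 0.154 0.08 ] diam 0.15
```

Call:
step_arm(
  increments=[
    [0, -0.0015, -0.04, 0.3, 0.3, 0, 0],
    [0, -0.0015, -0.065, 0.3, 0.3, 0, 0],
    [0, -0.0015, -0.074, 0.3, 0.3, 0, 0],
    [0, -0.0015, -0.074, 0.3, 0.3, 0, 0],
    [0, -0.0015, -0.074, 0.3, 0.3, 0, -1],
    [0, -0.0015, -0.074, 0.3, 0.3, 0, -1],
    [0, -0.0015, -0.074, 0.3, 0.3, 0, -1],
    [0, -0.0015, -0.074, 0.3, 0.3, 0, -1],
  ],
)

```text
clock: 37.12
ee_pos: [0.4985, -0.366, 0.0353]
orientation: [-0.003, 0.708, 0.706, 0.001]
wrist_force: [-0.4, 1.8, 7.2]
opening: 0.0115
```

Call:
step_arm(
  increments=[
    [0, 0, 0.05, -0.25, -0.25, 0, -1],
    [0, 0, 0.1, -0.25, -0.25, 0, -1],
    [-0.05, 0, 0.13, -0.25, -0.25, 0, -1],
    [-0.1, 0.02, 0.13, -0.25, -0.25, 0, -1],
    [-0.14, 0.06, 0.13, -0.25, -0.25, 0, -1],
    [-0.17, 0.1, 0.13, -0.25, -0.25, 0, -1],
    [-0.18, 0.15, 0.13, -0.25, -0.25, 0, -1],
    [-0.185, 0.2, 0.13, -0.25, -0.25, 0, -1],
    [-0.185, 0.25, 0.13, -0.25, -0.25, 0, -1],
    [-0.185, 0.3, 0.13, -0.25, -0.25, 0, -1],
    [-0.185, 0.35, 0.13, -0.25, -0.25, 0, -1],
    [-0.185, 0.4, 0.13, -0.25, -0.25, 0, -1],
  ],
)

```text
clock: 38.62
ee_pos: [0.3132, 0.0351, 0.1651]
orientation: [0.001, 0.708, 0.706, 0.001]
wrist_force: [0.1, -0.5, -0.9]
opening: 0.0094
```

```bash
python3 meas.py|grep "cover \[15"
```

```text
cover [159.7 258.3  18.2 159.4 258.  972.5] [0.364 0.348 0.08 ] diam 0.138
```

Call:
step_arm(
  increments=[
    [0, 0.05, 0, 0, 0, 0, -1],
    [-0.003, 0.1, 0, 0, 0, 0, -1],
    [-0.006, 0.15, 0, 0, 0, 0, -1],
    [-0.006, 0.2, 0, 0, 0, 0, -1],
    [-0.006, 0.25, 0, 0, 0, 0, -1],
    [-0.006, 0.3, 0, 0, 0, 0, -1],
    [-0.006, 0.31, 0, 0, 0, 0, -1],
    [-0.006, 0.31, 0, 0, 0, 0, -1],
    [-0.006, 0.31, -0.02, 0, 0, 0, -1],
  ],
)

```text
clock: 39.8
ee_pos: [0.3076, 0.3511, 0.1468]
orientation: [-0.001, 0.705, 0.709, 0.005]
wrist_force: [0.5, 0.3, -1.0]
opening: 0.0096
```

Call:
step_arm(
  increments=[
    [0, -0.006, -0.01, -0.3, 0.3, 0, -1],
    [0, -0.006, -0.02, -0.3, 0.3, 0, -1],
    [0, -0.006, -0.032, -0.3, 0.3, 0, -1],
    [0, -0.006, -0.042, -0.3, 0.3, 0, -1],
    [0, -0.006, -0.05, -0.3, 0.3, 0, -1],
    [0, -0.006, -0.054, -0.3, 0.3, 0, -1],
    [0, -0.006, -0.054, -0.3, 0.3, 0, -1],
  ],
)

```text
clock: 40.67
ee_pos: [0.3079, 0.3468, 0.0955]
orientation: [-0.002, 0.705, 0.709, 0.004]
wrist_force: [-3.9, -0.5, 10.9]
opening: 0.0093
```

The contact offset is the same as for cover B (about 7 mm of slip), so it's seated. Releasing and checking.

Call:
step_arm(
  increments=[
    [-0.001, -0.001, 0.001, 0, 0, 0, -1],
    [-0.001, -0.001, 0.001, 0, 0, 0, -0.5],
    [-0.001, -0.001, 0.001, 0, 0, 0, -0.2],
    [-0.001, -0.001, 0.001, 0, 0, 0, 0],
    [0, -0.001, 0.03, 0, 0, 0, 0],
    [0, -0.001, 0.08, 0, 0, 0, 0],
    [0.05, -0.05, 0.09, 0, 0, 0, 0],
    [0.1, -0.08, 0.09, 0, 0, 0, -0.5],
    [0.15, -0.11, 0.09, 0, 0, 0, -1],
    [0.19, -0.14, 0.09, 0, 0, 0, -1],
    [0.23, -0.17, 0.09, 0, 0, 0, -1],
    [0.23, -0.2, 0.09, 0, 0, 0, -1],
  ],
)

```text
clock: 42.18
ee_pos: [0.5399, 0.1449, 0.1832]
orientation: [-0.002, 0.706, 0.709, 0.003]
wrist_force: [-0.4, 0.4, -0.4]
opening: 0.0
```

```bash
python3 meas.py|grep "cover"; python3 - <<'E'
from h import *
c=get('scene'); d=get('top'); print(env.read_state()['ee_pos'])
cx,cy=.366,.345
a=np.linspace(0,2*np.pi,25)[:-1]
def ov(c,im,x0,y0,w,S):
    im=cv2.resize(im[y0:y0+w,x0:x0+w],(S,S),interpolation=cv2.INTER_CUBIC)
    for z,col in ((.085,(255,0,0)),(.109,(0,0,255)),(.133,(0,255,0))):
        for p in proj(c,[[cx+.067*np.cos(t),cy+.067*np.sin(t),z] for t in a]): cv2.circle(im,tuple(int(v) for v in ((p-[x0,y0])*S/w)),1,col,-1)
    return im
o=np.hstack([ov(c,c['frame'],255,65,75,400),ov(d,d['frame'],125,220,70,400)])
o=np.vstack([o,cv2.resize(d['frame'][180:222,170:320],(800,200))[:200]]); cv2.imwrite('pics/w13.png',o[...,::-1])
E
```

```text
cover [  27.5  254.5   33.7   27.5  255.6 1900. ] [0.355 0.881 0.08 ] diam 0.204
cover [376.1 243.7  22.8 377.2 242.7 798. ] [ 0.448 -0.503  0.08 ] diam 0.127
cover [ 266.5  201.5   39.   266.6  201.9 1326.5] [ 0.597 -0.064  0.08 ] diam 0.162
cover [220.5 190.8  19.2 220.1 192.4 611.5] [0.629 0.12  0.08 ] diam 0.11
[0.53804964 0.14549813 0.18465686]
```

View pics/w13.png

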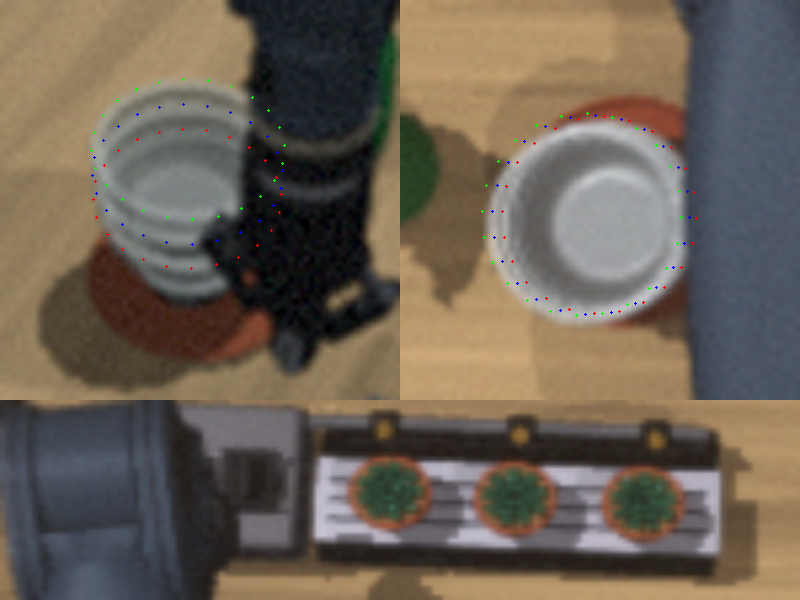

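All three rims sit concentric at heights 0.085, 0.109 and 0.133 m in the saucer. The three pots are upright, centred across the slat. Next I'll locate the lock from close by.

Call:
step_arm(
  increments=[
    [0.02, -0.03, 0, -0.4, 0.1, -0.3, -1],
    [0.04, -0.06, 0, -0.4, 0.1, -0.3, -1],
    [0.06, -0.085, 0, -0.4, 0.1, -0.3, -1],
    [0.062, -0.085, 0, -0.4, 0.1, -0.3, -1],
    [0.062, -0.085, 0, -0.4, 0.1, -0.3, -1],
  ],
)

```text
clock: 42.95
ee_pos: [0.5997, 0.0617, 0.1845]
orientation: [-0.001, 0.707, 0.707, -0.0]
wrist_force: [1.0, 1.0, -0.3]
opening: -0.0002
```

```bash
python3 - <<'E'
from h import *
c=get('wrist','w14.png'); f=c['frame']; print(env.read_state()['ee_pos'])
p=proj(c,[[.606,.125,.116]])[0]; print(p)
V=f.max(2); m=(V<70).astype(np.uint8); m[300:]=0
for k in cv2.findContours(m,0,1)[0]:
    if cv2.contourArea(k)>800:
        r=cv2.minAreaRect(k); print(np.round(r[0],1),np.round(r[1],1),round(r[2],1),'plate z',onz(c,*r[0],.116).round(4))
E
```

```text
[0.59953392 0.06186903 0.18467068]
[285.80695972 108.75743991]
[298. 224.] [150. 146.] 90.0 plate z [0.6148 0.0477 0.116 ]
[292.5  99.5] [65. 75.] 90.0 plate z [0.6102 0.1307 0.116 ]
```

View pics/w14.png

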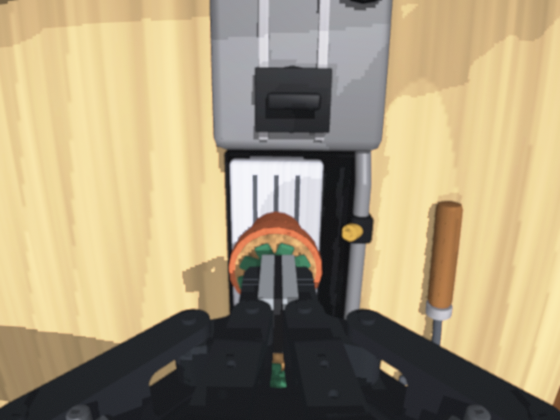

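The view shows the shutter plate at (293,100), world (0.610, 0.131), with the ridge at its middle and the lock shut. Positioning shut fingers on the -y side of the ridge.

Call:
step_arm(
  increments=[
    [0.01, 0.025, 0, 0, 0, 0, -1],
    [0.01, 0.045, -0.02, 0, 0, 0, -1],
    [0.01, 0.045, -0.05, 0, 0, 0, -1],
    [0.01, 0.045, -0.08, 0, 0, 0, -1],
    [0.01, 0.045, -0.09, 0, 0, 0, -1],
    [0.01, 0.045, -0.091, 0, 0, 0, -1],
    [0.01, 0.045, -0.091, 0, 0, 0, -1],
  ],
)

```text
clock: 43.88
ee_pos: [0.6104, 0.1072, 0.0954]
orientation: [-0.0, 0.707, 0.707, 0.001]
wrist_force: [0.1, 0.1, 0.4]
opening: -0.0001
```

Call:
step_arm(
  increments=[
    [0, 0.008, -0.001, 0, 0, 0, -1],
    [0, 0.016, -0.001, 0, 0, 0, -1],
    [0, 0.024, -0.001, 0, 0, 0, -1],
    [0, 0.032, -0.001, 0, 0, 0, -1],
    [0, 0.04, -0.001, 0, 0, 0, -1],
    [0, 0.048, -0.001, 0, 0, 0, -1],
    [0, 0.056, -0.001, 0, 0, 0, -1],
    [0, 0.064, -0.001, 0, 0, 0, -1],
    [0, 0.069, -0.001, 0, 0, 0, -1],
    [0, 0.072, -0.001, 0, 0, 0, -1],
    [0, 0.072, -0.001, 0, 0, 0, -1],
  ],
)

```text
clock: 45.25
ee_pos: [0.6103, 0.175, 0.0944]
orientation: [0.003, 0.708, 0.706, -0.002]
wrist_force: [1.0, -10.0, 1.6]
opening: -0.0002
```

The lock stopped against its end (10 N, finger at y 0.175, as expected for 60 mm). Now press the button.

Call:
step_arm(
  increments=[
    [0, -0.004, 0.0, -0.2, -0.2, 0, -1],
    [0, -0.008, 0.025, -0.2, -0.2, 0, -1],
    [0, -0.025, 0.025, -0.2, -0.2, 0, -1],
    [0, -0.0445, 0.025, -0.2, -0.2, 0, -1],
    [0, -0.0445, 0.025, -0.2, -0.2, 0, -1],
    [0, -0.0445, 0.0, -0.2, -0.2, 0, -1],
    [0, -0.0445, -0.012, -0.2, -0.2, 0, -1],
    [0, -0.0445, -0.018, -0.2, -0.2, 0, -1],
    [0, -0.0445, -0.021, -0.2, -0.2, 0, -1],
    [0, -0.0445, -0.021, -0.2, -0.2, 0, -1],
  ],
)

```text
clock: 46.5
ee_pos: [0.6099, 0.1304, 0.0804]
orientation: [0.006, 0.708, 0.706, -0.001]
wrist_force: [-10.8, -2.6, 24.8]
opening: 0.0003
```

The tip stopped 3-4 mm above "right down", so the fingers' 29 mm width may be resting on the rails. I'll lift, turn 90° so the 22 mm side faces the rails, and press again.

Call:
step_arm(
  increments=[
    [0, 0, 0.02, 0.3, 0.3, 0, -1],
    [0, 0, 0.025, 0.3, 0.3, 10, -1],
    [0, 0, 0.025, 0.3, 0.3, 20, -1],
    [0, 0, 0.025, 0.3, 0.3, 30, -1],
    [0, 0, 0.025, 0.3, 0.3, 40, -1],
    [0, 0, 0.025, 0.3, 0.3, 50, -1],
    [0, 0, 0.025, 0.3, 0.3, 60, -1],
    [0, 0, 0.025, 0.3, 0.3, 70, -1],
    [0, 0, 0.025, 0.3, 0.3, 80, -1],
    [0, 0, 0.025, 0.3, 0.3, 90, -1],
    [0, 0, 0.025, 0.3, 0.3, 90, -1],
    [0, 0, 0.025, 0.3, 0.3, 90, -1],
  ],
)

```text
clock: 48.0
ee_pos: [0.6096, 0.1305, 0.1051]
orientation: [0.002, 0.002, 1.0, 0.003]
wrist_force: [-0.6, 0.6, 0.6]
opening: 0.0002
```

```bash
python3 - <<'E'
from h import *
s=env.read_state(); print(s['ee_pos'],s['orientation'],s['wrist_force'])
c=get('top'); f=c['frame']
# white button visible? sample at button & lock positions in top view
for nm,P in (('btn',[.610,.131,.11]),('lock',[.610,.191,.12])):
    u,v=proj(c,[P])[0]; print(nm,u.round(1),v.round(1),f[int(v)-1:int(v)+2,int(u)-1:int(u)+2].mean((0,1)))
E
```

```text
[0.60964272 0.13049555 0.10505834] [0.00194905 0.0021304  0.99998976 0.00348466] [-0.58211425  0.57506831  0.62433902]
btn 216.4 196.2 [36.88888889 33.         32.33333333]
lock 200.6 195.4 [67.55555556 75.55555556 89.33333333]
```

```bash
python3 - <<'E'
from h import *
c=get('wrist','w15.png'); f=c['frame']; h=cv2.cvtColor(f,cv2.COLOR_RGB2HSV)
print('expected', proj(c,[[.610,.131,.11],[.596,.131,.11],[.624,.131,.11],[.610,.117,.11],[.610,.145,.11]]).round(0).tolist())
m=((h[...,1]<50)&(h[...,2]>185)).astype(np.uint8)
for k in cv2.findContours(m,0,1)[0]:
    if cv2.contourArea(k)>150: print(cv2.boundingRect(k),cv2.contourArea(k))
u=proj(c,[[.610,.131,.11]])[0].astype(int)
g=f.max(2); y0=u[1]-70
for r in range(y0,y0+110,8): print(r,' '.join('%3d'%g[r,x] for x in range(u[0]-90,u[0]+91,9)))
E
```

```text
expected [[280.0, 250.0], [280.0, 223.0], [280.0, 275.0], [251.0, 250.0], [309.0, 249.0]]
(314, 274, 30, 10) 240.0
(109, 231, 91, 38) 1878.0
(252, 227, 55, 40) 1271.0
(306, 204, 48, 13) 541.0
(273, 150, 144, 50) 4507.5
179 177 119  22 131 179 178 179 179 179 181 182 183 183 184 184 186 187 187 189 190 191
187 183 121  22 103 113 113 176 179 179 179 149 112 173 182 183 185 185 186 188 189 190
195 178 122  24 103 112 112 112 127 112 113 113 111 110 180 182 183 184 186 123 154 156
203 180 121  23 104 119 129 129 127 128 122 125 125 125 142 151 154 155 155 143 107  23
211 185 123  23 104 119 143 144 144 115  32  28  38 128 214 231 232 233 233 234 144  70
219 181 123  24 102 109 109  89  30  30  57  85  43  29  58 168 178 180 180 109 109  72
227 183 135  24 102 110 109  31  30 170 186 193 177 149  57  67 178 179 166 109 110  74
235 246 199  24 102 109 110  31  81 220 219 219 218 214  65  64 177 177 164 109 110  70
243 249 213  24 102 109 104  30 163 219 219 218 217 217 121  61 177 177 144 109 109  68
251 250 208  23 121 151 138  30 198 218 217 211 175 179 227  57 176 176 130 109 105  66
259 248 231  25 113 168 172  45 128 181 126  32 127 253 123  51 156 176 128 109  95  64
267 237 173  25 106 157 172 173  39 116 128  30 126 122  39 145 155 155 109 109  81  61
275  22  22  23  99 137 225 156  39 123 127  32 126  48  39 201 203 202 203 123  70  59
283  23  23  23  83 164 202  60  42 126 127  32 127  71  41 180 195 196 194 139  32  52
```

The button is visible at u 252–307, centred at about (0.611, 0.131), and uncovered. Pressing with the turned fingers.

Call:
step_arm(
  increments=[
    [0.0015, 0.0005, -0.012, 0, 0, 0, -1],
    [0.0015, 0.0005, -0.022, 0, 0, 0, -1],
    [0.0015, 0.0005, -0.028, 0, 0, 0, -1],
    [0.0015, 0.0005, -0.032, 0, 0, 0, -1],
    [0.0015, 0.0005, -0.034, 0, 0, 0, -1],
    [0.0015, 0.0005, -0.034, 0, 0, 0, -1],
  ],
)

```text
clock: 48.85
ee_pos: [0.6119, 0.1311, 0.0803]
orientation: [0.005, 0.002, 1.0, 0.004]
wrist_force: [-11.6, -1.1, 30.3]
opening: 0.0003
```

Call:
step_arm(
  increments=[
    [0, 0, 0.008, 0.2, 0, 0, -1],
    [0, 0, 0.008, 0.2, 0, 0, -1],
    [0, 0, 0.008, 0.2, 0, 0, -1],
  ],
)

```text
clock: 49.22
ee_pos: [0.6112, 0.131, 0.0865]
orientation: [0.004, 0.002, 1.0, 0.005]
wrist_force: [1.0, -0.3, 1.1]
opening: -0.0
```

Call:
step_arm(
  increments=[
    [0, 0, -0.002, 0, 0, 0, -1],
    [0, 0, -0.002, 0, 0, 0, -1],
    [0, 0, -0.002, 0, 0, 0, -1],
  ],
)

```text
clock: 49.6
ee_pos: [0.6112, 0.131, 0.0844]
orientation: [0.004, 0.002, 1.0, 0.005]
wrist_force: [-0.5, -0.3, 3.2]
opening: -0.0002
```

Call:
step_arm(
  increments=[
    [0, 0, -0.002, 0, 0, 0, -1],
    [0, 0, -0.002, 0, 0, 0, -1],
    [0, 0, -0.002, 0, 0, 0, -1],
  ],
)

```text
clock: 49.98
ee_pos: [0.6113, 0.131, 0.0827]
orientation: [0.004, 0.002, 1.0, 0.005]
wrist_force: [-0.2, -0.4, 4.1]
opening: -0.0003
```

Call:
step_arm(
  increments=[
    [0, 0, -0.002, 0, 0, 0, -1],
    [0, 0, -0.002, 0, 0, 0, -1],
    [0, 0, -0.002, 0, 0, 0, -1],
  ],
)

```text
clock: 50.35
ee_pos: [0.6113, 0.131, 0.0811]
orientation: [0.004, 0.002, 1.0, 0.005]
wrist_force: [-1.6, 0.9, 5.9]
opening: -0.0003
```

The force rose 1→6 N over 6 mm, then went stiff (30 N at reported z 0.0803). So the button was right down in both presses. Now lift, go to the +y side of the ridge, and slide the lock shut.

Call:
step_arm(
  increments=[
    [0, 0, 0.04, 0.4, 0, 0, -1],
    [0, 0, 0.06, 0.4, 0, 0, -1],
    [0, 0.04, 0.06, 0.4, 0, 0, -1],
    [0, 0.08, 0.06, 0.4, 0, 0, -1],
    [0, 0.089, 0.06, 0.4, 0, 0, -1],
    [0, 0.089, 0.04, 0.4, 0, 0, -1],
    [0, 0.089, 0.02, 0.4, 0, 0, -1],
    [0, 0.089, 0.015, 0.4, 0, 0, -1],
    [0, 0.089, 0.015, 0.4, 0, 0, -1],
  ],
)

```text
clock: 51.48
ee_pos: [0.6107, 0.2193, 0.0952]
orientation: [0.003, 0.002, 1.0, 0.008]
wrist_force: [1.3, -0.1, -0.3]
opening: 0.0
```

Call:
step_arm(
  increments=[
    [0, -0.008, 0, 0, 0, 0, -1],
    [0, -0.016, 0, 0, 0, 0, -1],
    [0, -0.024, 0, 0, 0, 0, -1],
    [0, -0.032, 0, 0, 0, 0, -1],
    [0, -0.04, 0, 0, 0, 0, -1],
    [0, -0.048, 0, 0, 0, 0, -1],
    [0, -0.056, 0, 0, 0, 0, -1],
    [0, -0.064, 0, 0, 0, 0, -1],
    [0, -0.069, 0, 0, 0, 0, -1],
    [0, -0.072, 0, 0, 0, 0, -1],
    [0, -0.072, 0, 0, 0, 0, -1],
  ],
)

```text
clock: 52.85
ee_pos: [0.6108, 0.1489, 0.0953]
orientation: [0.003, 0.002, 1.0, 0.01]
wrist_force: [-0.3, 4.3, 3.1]
opening: -0.0003
```

Call:
step_arm(
  increments=[
    [0, -0.003, 0, 0, 0, 0, -1],
    [0, -0.005, 0, 0, 0, 0, -1],
    [0, -0.006, 0, 0, 0, 0, -1],
    [0, -0.006, 0, 0, 0, 0, -1],
  ],
)

```text
clock: 53.35
ee_pos: [0.6108, 0.1487, 0.0955]
orientation: [0.004, -0.0, 1.0, 0.016]
wrist_force: [0.3, 13.6, 1.8]
opening: 0.0001
```

Call:
step_arm(
  increments=[
    [0, 0.004, 0, 0, 0, 0, -1],
    [0, 0.01, 0, 0, 0, 0, -1],
    [0, 0.012, 0.05, 0, 0, 0, -1],
    [-0.02, 0.012, 0.1, 0, 0, 0, -1],
    [-0.07, 0.012, 0.12, 0, 0, 0, -1],
    [-0.12, 0.0, 0.12, 0, 0, 0, -1],
    [-0.17, -0.02, 0.12, 0, 0, 0, -1],
    [-0.22, -0.04, 0.12, 0, 0, 0, -1],
    [-0.27, -0.06, 0.12, 0, 0, 0, -1],
    [-0.3, -0.08, 0.12, 0, 0, 0, -1],
    [-0.3, -0.1, 0.12, 0, 0, 0, -1],
    [-0.3, -0.1, 0.12, 0, 0, 0, -1],
  ],
)

```text
clock: 54.85
ee_pos: [0.3105, 0.0475, 0.2154]
orientation: [0.004, 0.002, 1.0, 0.015]
wrist_force: [-0.8, 0.5, 0.3]
opening: -0.0001
```

```bash
python3 meas.py|grep -E "cover|leaves"; python3 - <<'E'
from h import *
c=get('top'); f=c['frame']; s=env.read_state(); print(s['ee_pos'],s['wrist_force'])
g=f.max(2); m=(g<75).astype(np.uint8); q=np.zeros_like(m); q[182:212,190:227]=m[182:212,190:227]
for k in cv2.findContours(q,0,1)[0]:
    if cv2.contourArea(k)>20: (u,v),wh,_=cv2.minAreaRect(k); print('dark',u,v,wh,onz(c,u,v,.12).round(3))
h=cv2.cvtColor(f,cv2.COLOR_RGB2HSV); m=((h[...,1]<70)&(h[...,2]>90)).astype(np.uint8); m[:,:130]=0;m[:,195:]=0;m[:220]=0;m[290:]=0
k=max(cv2.findContours(m,0,1)[0],key=cv2.contourArea);M=cv2.moments(cv2.convexHull(k));print('stack top',onz(c,M['m10']/M['m00'],M['m01']/M['m00'],.133).round(3),cv2.contourArea(cv2.convexHull(k)))
for P in ([.597,.028,.153],[.597,-.064,.153],[.595,-.153,.153]): u=proj(c,[P])[0]; print(u.round(1))
E
```

```text
cover [ 158.5  258.    19.   158.5  258.3 1041. ] [0.363 0.351 0.08 ] diam 0.143
cover [  27.5  254.5   33.7   27.5  255.6 1900. ] [0.355 0.881 0.08 ] diam 0.204
cover [376.1 243.7  22.8 377.2 242.7 801.5] [ 0.448 -0.503  0.08 ] diam 0.127
cover [ 266.5  201.5   39.   266.6  201.9 1326.5] [ 0.597 -0.064  0.08 ] diam 0.162
cover [ 214.   195.5   27.1  211.4  194.6 1107. ] [0.62  0.155 0.08 ] diam 0.149
leaves [290.3 200.8   5.7 290.1 201.   85. ] [ 0.605 -0.157  0.066] diam 0.041
leaves [266.3 199.8   5.7 266.1 200.   84.5] [ 0.606 -0.062  0.066] diam 0.041
leaves [242.5 198.5   5.7 242.5 198.6  91. ] [0.609 0.032 0.066] diam 0.043
leaves [512.5 138.5  21.2 512.  141.1 356.5] [ 0.882 -1.074  0.066] diam 0.094
[0.31075879 0.04854907 0.21530061] [ 0.59538331  0.25348343 -0.08917885]
dark 217.0 196.5 (13.0, 12.0) [0.607 0.127 0.12 ]
dark 215.27073669433594 205.27687072753906 (22.169902801513672, 44.204071044921875) [0.573 0.132 0.12 ]
dark 197.0 185.5 (7.0, 10.0) [0.648 0.207 0.12 ]
stack top [0.363 0.338 0.133] 1041.0
[242.  198.7]
[266.3 199.4]
[289.8 200.6]
```

The lock is hard against its shut stop (13.6 N) and sits in its starting place in the top view. Pots and stack are unchanged, and the arm is clear. Handing in.

```bash
python3 -c "
from cell import env
print(env.sign_off())"
```

```text
the job is handed in; nothing more can be done
None
```

I finished the whole sequence and handed the job in at about 55 s on the robot's clock; the hand-in gives no verdict. I put the three pots on the slat and cupped the three clear covers in the saucer. Then I slid the lock aside, pressed the button and slid the lock back shut.

**Last checks**
- **Pots:** all three match their expected places on the slat in the top view, within about 1 pixel (roughly 4 mm).
- **Covers:** after the last one went in, all three rims were concentric at the stacked heights. The stack is about 10 mm from the saucer's centre.
- **Lock:** it reached its end stop both ways (10 N aside, 14 N shut) and is back in its starting place.
- **Button:** the force rose to about 6 N over roughly 6 mm, then went stiff at 30 N, so it was right down.
- **Robot:** clear of everything at hand-in.

**Problems along the way**
- **Tool height:** the reported tool point lies about 27 mm beyond the real fingertips, which I found by touching the bench. My first pot grasp closed above the rim because of this and did no harm. At the button the offset looked more like 24 mm.
- **Cover seating:** the second and third covers met resistance about 7 mm above the calculated height, probably from slip in the grip. The later views showed both seated.
- **Not checked:** I did not measure the bystander tools at the end, but the arm never touched them. I saw no knock to a cover.

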